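# Put the tamper away in the tool chest

### The arm

A 6-joint arm with a two-finger parallel gripper is mounted at the origin on a cart in front of the work surface, level with it; the furniture and walls round the work are solid. World frame = base frame: x ahead of the robot, y to its left, z up, the work surface at z = 0. Lengths are in m, angles in rad, forces in N, time in s.
With the tool pointing down it reaches from about 0.4 to 0.825 m from the base axis. Payload 7 kg.
Tool frame: the origin (TCP) lies midway between the tips of the shut fingers; the grasp point (between the pads) lies 19 mm behind it; z points along the fingers, y is the line along which they close (so a half turn about z gives the same grasp; the last joint's range is limited). The gripper opens to 88 mm and grips with 3 to 60 N. Pads are 19 mm wide; open, the fingers measure 130 mm over their backs; the gripper's body (78 mm by 193 mm) begins 47 mm behind the grasp point.
Start: joints at [1.453, 0.359, 0.012, 0, -1.224, -0.288], TCP at [0.266, 0.62, 0.227] pointing down, gripper open.
Joint ranges: [-3.07, 3.07], [-1.43, 2.12], [-1.02, 1.25], [-3.03, 1.67], [-3.05, -0], [-3.03, 3.03]. Speed limits (rad/s): [2.39, 2.39, 3.01, 3.14, 3.14, 3.14].

### API

Orientations are given as a rotation vector (axis times angle).
In Python, from plant import sensors, viewer, r gives the robot as it stands.
- The arm moves only by the tool step_arm, never from a script. Its argument "moves" is a list of rows, each an object of numbers: "ax", "ay", "az": the turn, a rotation vector about the tool's x, y, z in degrees; "tx", "ty", "tz": the shift along the tool's x, y, z in mm; "hand": the gripper command: -1 is fully open, 1 is shut, values between are in proportion. A call has 1 to 10 rows; each row shifts and turns the commanded pose from where the row before left it, along the tool's axes as they then stand; what a row does not reach is not made up. A row lasts 1/12 s, in which the tool goes at most 41.7 mm and 7.16 degrees, less where a joint would pass 70% of its speed; a pose out of reach is approached as far as the arm can. A call with a gripper value outside its range is refused whole. The fingers move at their own pace and stop on an object; the grip force is fixed at half the most. Time passes only in rows, so rows that do not move let the fingers close. It gives the time, the measured TCP pose, the force, the opening and the grip force at its end, in the units of the state.
- sensors.read_state(): the state, without advancing time (a new reading comes with each control period).
- viewer.camera(name): name is "side" or "top"; returns a dict with "frame" (400x640x3 uint8, blue, green, red), "K" (3x3 intrinsics, pixels), "k1" (the pictures are not rectified: a ray, as slopes to the right and down, at radius r is drawn at 1 + k1 r^2 times it, then the intrinsics apply), "R" (3x3) and "t" (3): a world point X has camera coordinates R X + t. Camera axes: x right, y down, z forward; pixel columns grow to the right and rows downward; lengths in m; the calibration is good to about 2 mm. A picture is of the moment at which its call begins. There is no depth.
- r.hand_in(): hands the job in; it is judged then, once.
The state is a dict: "clock": time; "qpos": joint angles; "qvel": joint speeds; "effort": joint torques, N m; "tcp_pos": TCP position; "orientation": TCP orientation; "ft_force": force on the tool from outside, world axes, zero at the start; "wrist_torque": the same for the moment, N m; "opening": finger opening in m; "grip_force": force on a finger pad.
Only numpy, scipy, OpenCV 4.12 (cv2) and the standard library are available. Lean on these libraries where they do the work, as an engineer would, in place of code of your own. Each camera call takes 0.05 s, during which the arm holds its last target. There are 200 camera calls.

### The job

Clear the tamper away into the barista's tool chest: lift the chest's lid and pull the knee of its folding stay toward the chest's front until it locks past straight, so that the lid stands by itself while you reach in, and stand the tamper upright in the empty left-hand bay without dropping it. Then push the knee back to break the stay and lower the lid gently until it is fully shut, without letting it slam. Leave the dosing cup in its bay and the other things on the bar as they are.

Things in the scene. Friction and masses are not known exactly. Their poses are not given: they have to be found in the camera images.
- chest: Fixed wooden tool chest, 180 deep (x) x 270 wide (y) x 108 high; origin: centre of its underside; its front faces its -x, its left is +y. Walls 9; inner floor 12 and rim 108 above the underside. A 6 mm divider along its x axis, 70 high, at y = 0 leaves a left bay (y 3 to 126, x -81 to 81) and a right bay, which holds the dosing cup and, along the right wall, the stay.
- lid (a joint): Lid hinge at the back: 0 shut, 1.36 rad with the stay straight (its most). Lid 188 deep, 12 thick, 0.42 kg. Positive lifts the front edge. Rubbing holds the lid where it is left above about 1.0 rad; lower down, unheld, it falls shut and slams. Lifting it by the knob takes about 4 N.
- stay_knee (a joint): Knee of the two-bar steel stay: 0 folded (lid shut), 2.85 rad straight, 2.95 at its stop past straight, where it is locked and the lid cannot be pushed down. With the lid left at 1.25 rad it reads about 2.1; pulling the tab forward about 30 mm along its arc, with up to 15 N, lifts the lid the rest and locks it. Pushing it back 25 mm breaks the stay (about 5 N). The lower bar turns 0.44 as far as the knee.
- lid_hinge (a point): Point on the hinge axis at mid-width, at the rear rim, 91.5 behind the chest's centre (its +x), 109 above the chest's underside. The axis runs along the chest's y; the frame is the chest's.
- lid_knob (a point): Centre of the wooden knob's head on top of the lid, 168 ahead of the hinge: head 36 across, 22 high; the point is 29 above the lid's top (knob's top 43). Knob axis = lid normal: up when shut, back when open. Grip it across the chest's y, so that it can turn between the fingers. A wall cabinet hangs 0.62 m over the bar from x = 0.6 m on: lean the tool back to the robot (about 0.5 rad) as the lid rises.
- stay_tab (a point): Where to pinch the black thumb tab at the knee: tab 14 thick (chest's y), 22 wide, free length 30, the point 11 from its tip, 8 inside the right wall's inner face. It swings with the lower bar in a circle about point stay_pivot; open, the point is 35 to 48 above the rim, the tab leaning forward and up. Above and behind it the upper bar runs up to the lid: come in leaning some 20 degrees to the robot.
- stay_pivot (a point): Rivet of the lower bar on the right wall, 140 ahead of the hinge, 40 below the hinge's height. The tab turns about it, about the chest's y, some 0.09 m away.
- tamper_bay (a point): A good place for the tamper: a point on the floor of the left bay, 18.5 mm ahead of the chest's centre, 64.5 left of it; 12 above the chest's underside.
- tamper: Espresso tamper, loose, about 0.45 kg: polished steel foot 58 across and 13 high, dark wooden pear-shaped handle above it, up to 42 across near 60 to 70 height, 86 high in all. Origin: centre of the underside, z up. Stands on the bar left or right of the chest.
- dosing_cup: Loose steel cup, 58 across, 52 high, standing in the right bay beside the divider; origin: centre of its underside. It stays there.
- cocoa_shaker: Loose round shaker with a mesh lid, 66 across, 97 high, on the bar at the other side of the chest; origin: centre of its underside. It stays put.
- pitcher: Small steel milk pitcher with a handle, 74 x 100 x 91 high, loose, at the left rear; origin at its underside. It stays put.
- portafilter: Portafilter with a dark wooden handle, 92 x 220 x 31 high, lying on its basket at the left; origin at its underside, handle towards its +y. It stays put.

How it is judged:
On the way, in this order (a step that is already met when the one before it is completed fails the run):
1. the lid stands open on its locked stay by itself (value of joint stay_knee above 2.89 rad and contact force between the fingers and lid below 0.3 N), for 0.3 s.
2. the tamper stands released and upright in the left bay while the stay is locked (value of joint stay_knee above 2.88 rad and z of tamper in the frame of chest below 0.018 m and y of tamper in the frame of chest between 0.025 and 0.11 m and x of tamper in the frame of chest between -0.06 and 0.06 m and angle between tamper's own z axis and vertical below 0.1 rad and contact force between the fingers and tamper below 0.2 N), for 0.3 s.
At the end, for the whole second after the job is handed in: The lid is shut (under 0.03 rad); the tamper stands upright (within 0.1 rad), at rest on the floor of the chest's left bay; the dosing cup still stands upright in the right bay (value of joint lid below 0.03 rad and linear speed of tamper below 0.03 m/s and z of tamper in the frame of chest below 0.018 m and y of tamper in the frame of chest between 0.025 and 0.11 m and x of tamper in the frame of chest between -0.06 and 0.06 m and angle between tamper's own z axis and vertical below 0.1 rad and y of dosing_cup in the frame of chest below -0.02 m and z of dosing_cup in the frame of chest below 0.02 m and angle between dosing_cup's own z axis and vertical below 0.15 rad); the robot touches nothing.
It fails at once if the lid slams (reaches the rim faster than 2.4 rad/s) (value of joint lid below 0.3 rad and velocity of joint lid below -2.4 rad/s).
It fails at once if the tamper is dropped into the chest (loose and faster than 0.6 m/s) (linear speed of tamper above 0.6 m/s and contact force between the fingers and tamper below 0.1 N).
It fails at once if the dosing cup is moved by more than 20 mm (distance of dosing_cup from where it was at the start of the episode above 0.02 m).
It fails at once if a bystander on the bar is moved by more than 30 mm (distance of any of cocoa_shaker, pitcher, portafilter from where it was at the start of the episode above 0.03 m).
It also fails if it takes over 72 s, if anything falls off the work surface, if the arm or the gripper's body presses on something with over 40 N, if the wrist force passes 120 N, or if a joint passes its speed limit or range.

## Working session

There is one attempt and no reset: what is moved stays moved. The work goes in short steps, Python scripts to look and compute and a tool call to move; the robot and the scene stay as the last step left them, time stands still between calls to the robot, and variables do not carry over. Pictures are saved under pics/ and viewed, at most 10 in all, crops included, and the job is handed in when it is done.

Besides the shell and the picture viewer there is one more tool, called after "Call:" in YAML: its name, and indented under it one key for each argument. step_arm: Moves the arm, as the interface text tells. Its arguments: {"type":"object","properties":{"moves":{"type":"array"}},"required":["moves"]}

```bash
ls; mkdir -p pics; cat > h.py <<'E'
import numpy as np, cv2
from scipy.spatial.transform import Rotation as Ro
from plant import sensors, viewer, r
def snap(n,f):
    c=viewer.camera(n); cv2.imwrite('pics/'+f,c['frame']); np.savez('pics/'+n+'.npz',**{k:np.array(c[k]) for k in ('K','k1','R','t','frame')}); return c
def load(n): return np.load('pics/'+n+'.npz')
def ray(c,u,v):
    K=c['K']; d=np.array([(u-K[0,2])/K[0,0],(v-K[1,2])/K[1,1]]); s=d.copy()
    for _ in range(20): s=d/(1+c['k1']*(s@s))
    return -c['R'].T@c['t'], c['R'].T@np.array([s[0],s[1],1])
def atz(c,u,v,z):
    o,d=ray(c,u,v); return o+d*(z-o[2])/d[2]
def proj(c,X):
    p=c['R']@np.array(X)+c['t']; s=p[:2]/p[2]; s=s*(1+c['k1']*(s@s)); return (c['K']@[s[0],s[1],1])[:2]
E
python3 - <<'E'
from h import *
for n in ('side','top'):
    c=snap(n,n+'0.png'); print(n,c['K'],c['k1'],-c['R'].T@c['t'],c['R'])
a=cv2.imread('pics/side0.png');b=cv2.imread('pics/top0.png')
print(sensors.read_state())
E
```

```text
pics
side [[419.65713039   0.         318.98295595]
 [  0.         419.65713039 194.6797    ]
 [  0.           0.           1.        ]] -0.03483926362626597 [ 0.38253128 -0.65669964  1.22615615] [[ 0.97989162 -0.19892536  0.01552789]
 [-0.16060609 -0.83252077 -0.53020265]
 [ 0.11839804  0.51704726 -0.84772875]]
top [[419.44218356   0.         312.77969488]
 [  0.         419.44218356 205.73012081]
 [  0.           0.           1.        ]] -0.07496362323829012 [0.092725   0.1384729  1.25128415] [[-0.28466802 -0.95857901 -0.00950759]
 [-0.89199556  0.26850178 -0.36366293]
 [ 0.35115245 -0.09504247 -0.93148209]]
{'clock': 0.1, 'qpos': array([ 1.45310000e+00,  3.59349610e-01,  1.11667171e-02, -2.98255789e-04,
       -1.22411261e+00, -2.88097160e-01]), 'qvel': array([ 0.00087008, -0.00376377,  0.00223558,  0.00215552, -0.00047476,
       -0.00022423]), 'effort': array([-1.14651382e-03, -5.84164560e+01,  2.93751097e+01,  7.01535836e+00,
        1.02176482e-02, -4.87190653e-05]), 'tcp_pos': array([0.26631307, 0.61977298, 0.22570309]), 'orientation': array([ 3.07563046e+00, -6.32904822e-01, -2.38397304e-04]), 'ft_force': array([-1.05970654, -0.40280568, -0.04901968]), 'wrist_torque': array([-0.00604724,  0.04135437,  0.04055536]), 'grip_force': 0.0, 'opening': 0.08778618310300666}
```

View pics/side0.png

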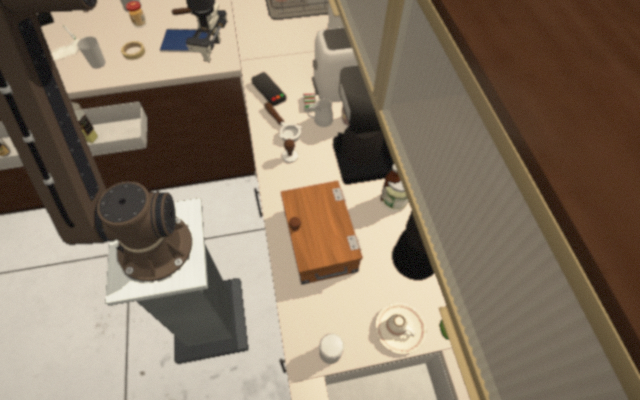

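View pics/top0.png

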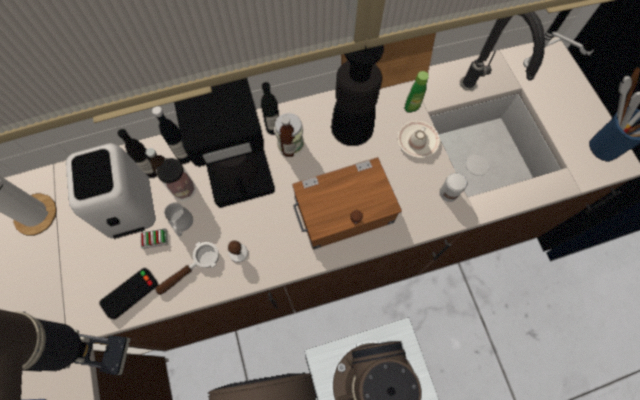

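The pictures show the chest shut: around (320,230) in side and (347,205) in top. The tamper is left of it, at (289,150) side and (237,250) top. The shaker is on the right. I'll enlarge both.

```bash
python3 - <<'E'
from h import *
a=load('side')['frame'][130:290,260:380]; b=load('top')['frame'][150:270,215:415]
cv2.imwrite('pics/cs.png',cv2.resize(a,None,fx=3.75,fy=3.75,interpolation=2)); cv2.imwrite('pics/ct.png',cv2.resize(b,None,fx=4,fy=4,interpolation=2))
E
```

```text
(no output)
```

View pics/cs.png

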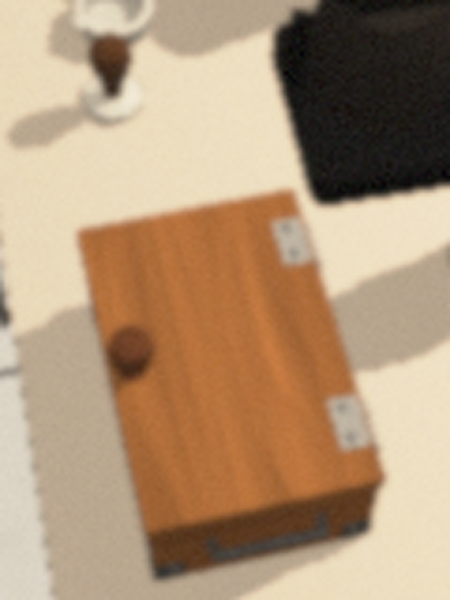

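View pics/ct.png

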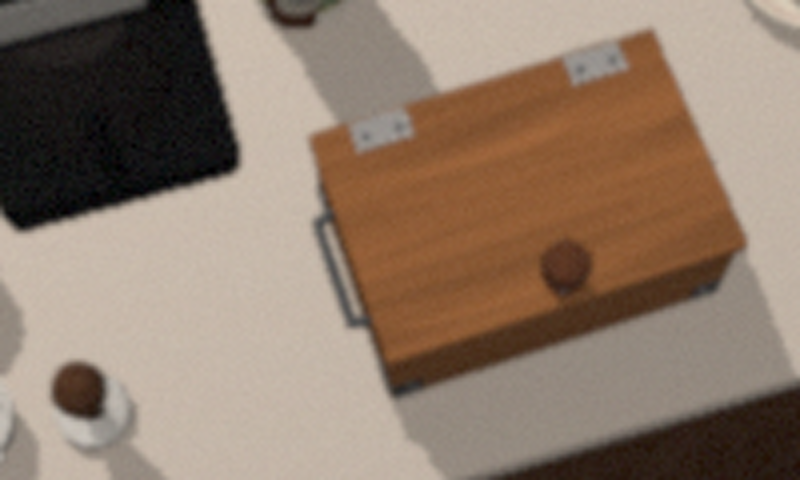

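The enlarged crops give these readings:
- **Lid corners, side crop:** (80,231), (293,191), (382,480), (153,530).
- **Lid corners, top crop:** (390,360), (312,133), (655,30), (745,243).
- **Knob:** (131,352) side, (566,265) top.
- **Tamper handle:** (111,52) side, (79,388) top.
- **Tamper foot:** (112,98) side, (95,418) top.

```bash
cat > m.py <<'E'
from h import *
from scipy.optimize import least_squares
S,T=load('side'),load('top')
us=lambda x,y:((x+.5)/3.75-.5+260,(y+.5)/3.75-.5+130)
ut=lambda x,y:((x+.5)/4-.5+215,(y+.5)/4-.5+150)
xf,xb,w,z=.0915-.188,.0915,.135,.121
loc=[(xf,w,z),(xb,w,z),(xb,-w,z),(xf,-w,z),(.0915-.168,0,.150)]
ms=[us(80,231),us(293,191),us(382,480),us(153,530),us(131,352)]
mt=[ut(390,360),ut(312,133),ut(655,30),ut(745,243),ut(566,262)]
def C(p,l): c,s=np.cos(p[2]),np.sin(p[2]); return np.array([p[0]+c*l[0]-s*l[1],p[1]+s*l[0]+c*l[1],l[2]])
def f(p,cams):
    e=[]
    for c,m in cams: e+=[proj(c,C(p,l))-np.array(q) for l,q in zip(loc,m)]
    return np.ravel(e)
for cams in ([(S,ms)],[(T,mt)],[(S,ms),(T,mt)]):
    s=least_squares(f,[.55,.1,0],args=(cams,)); print(s.x.round(4)); print(s.fun.round(1).reshape(-1,2).tolist())
def tri(a,b):
    (o1,d1),(o2,d2)=ray(S,*a),ray(T,*b)
    k=np.linalg.lstsq(np.c_[d1,-d2],o2-o1,rcond=None)[0]; return (o1+d1*k[0]+o2+d2*k[1])/2,np.linalg.norm(o1+d1*k[0]-o2-d2*k[1])
for n,a,b in (('knob',us(131,352),ut(566,262)),('handle',us(111,52),ut(79,388)),('foot',us(112,98),ut(95,418)),('FL',ms[0],mt[0]),('BL',ms[1],mt[1]),('BR',ms[2],mt[2]),('FR',ms[3],mt[3])): print(n,tri(a,b))
p=s.x; np.save('chest.npy',p)
print('knob',C(p,loc[4]),'bay',C(p,(-.0185,.0645,.012)),'tamper',atz(S,*us(112,98),.013),atz(T,*ut(95,418),.013),atz(S,*us(111,52),.068),atz(T,*ut(79,388),.068))
print('tab y',C(p,(.0915-.140,-.118,.069)))
E
python3 m.py
```

```text
[ 0.5219 -0.0803  0.0384]
[[-0.8, 0.5], [0.6, -0.2], [1.5, -0.7], [-1.9, 0.4], [0.6, -0.2]]
[ 0.5211 -0.0788  0.0304]
[[0.4, 0.2], [-0.0, -0.9], [-0.9, -0.8], [0.6, 0.9], [-0.1, 0.5]]
[ 0.5216 -0.0795  0.0344]
[[-0.8, 0.2], [0.7, -0.3], [1.2, -0.7], [-2.3, 0.0], [0.4, -0.5], [0.7, 0.1], [0.1, -0.9], [-0.9, -1.1], [0.8, 0.5], [0.2, 0.2]]
knob (array([ 0.44499402, -0.08238987,  0.14906312]), np.float64(0.0025899132867582674))
handle (array([0.48212371, 0.27471403, 0.07092432]), np.float64(0.002837008408381136))
foot (array([ 0.47972856,  0.27671707, -0.00231956]), np.float64(0.0038474570261404707))
FL (array([0.4227157 , 0.05388034, 0.11813612]), np.float64(0.0008151089090769022))
BL (array([0.60653991, 0.05939738, 0.11871279]), np.float64(0.00017656122333456017))
BR (array([ 0.61367757, -0.21265201,  0.12039758]), np.float64(0.00035713487618897185))
FR (array([ 0.43493452, -0.21734262,  0.11554968]), np.float64(0.0030508344242445853))
knob [ 0.44514301 -0.08211464  0.15      ] bay [ 0.50088961 -0.01565739  0.012     ] tamper [0.48026961 0.26611899 0.013     ] [0.4731121  0.27436902 0.013     ] [0.48368473 0.27789148 0.068     ] [0.48166672 0.2745555  0.068     ]
tab y [ 0.4771861  -0.19908148  0.069     ]
```

The chest is at (0.522, -0.080) with yaw 0.034, and the triangulated heights match the sizes given. Next I'll write a helper that turns waypoints, given as the grasp point in the chest frame plus lean, into rounded rows.

```bash
cat > plan.py <<'E'
from h import *
import json
P=np.load('chest.npy')
def pose(g,lean,yaw=0.0):
    Rz=Ro.from_euler('z',P[2]).as_matrix(); c,s=np.cos(lean),np.sin(lean)
    R=Rz@Ro.from_euler('z',yaw).as_matrix()@np.array([[c,0,s],[0,-1,0],[s,0,-c]])
    return R,np.r_[P[:2],0]+Rz@np.array(g)+.019*R[:,2]
def cur():
    s=sensors.read_state(); return Ro.from_rotvec(s['orientation']).as_matrix(),np.array(s['tcp_pos'])
def where():
    R,p=cur(); Rz=Ro.from_euler('z',P[2]).as_matrix(); z=R[:,2]; zc=Rz.T@z
    print('grasp chest',(Rz.T@(p-.019*z-np.r_[P[:2],0])).round(4),'lean',np.arctan2(zc[0],-zc[2]).round(3),'roll',zc[1].round(3),'yaw',(np.arctan2(R[1,0],R[0,0])-P[2]).round(3),'clock',sensors.read_state()['clock'])
def rows(segs,start=None,hand=None):
    # segs: list of (R,p,nrows); shift applied in old tool axes, then turn
    R,p=start or cur(); out=[]
    for R2,p2,n in segs:
        Ra,pa=R.copy(),p.copy(); w=Ro.from_matrix(Ra.T@R2).as_rotvec()
        for k in range(1,n+1):
            Rt=Ra@Ro.from_rotvec(w*k/n).as_matrix(); pt=pa+(p2-pa)*k/n
            t=np.round(1e3*R.T@(pt-p),0); a=np.round(2*np.degrees(Ro.from_matrix(R.T@Rt).as_rotvec()))/2
            d={q:float(v) for q,v in zip(('tx','ty','tz','ax','ay','az'),(*t,*a)) if v}
            if hand is not None: d['hand']=hand
            assert np.linalg.norm(t)<41.7 and np.linalg.norm(a)<7.16,(t,a)
            p=p+R@t/1e3; R=R@Ro.from_rotvec(np.radians(a)).as_matrix(); out.append(d)
    for i in range(0,len(out),10): print(json.dumps(out[i:i+10]).replace('.0','').replace(' ',''))
    return R,p
E
python3 - <<'E'
from plan import *
T=load('top');print('pitcher',atz(T,178,217,.05),'portaf',atz(T,206,256,.03)); where()
K=(-.0765,0,.150)
R0,_=pose(K,0); b=pose((-.0765,0,.255),0)
rows([(R0,np.array([.40,.33,.245]),12),(b[0],b[1],14)])
E
```

```text
pitcher [0.62944114 0.42361704 0.05      ] portaf [0.49004128 0.36799013 0.03      ]
grasp chest [-0.2311  0.7077  0.2447] lean -0.001 roll -0.001 yaw -0.44 clock 0.1
[{"tx":20,"ty":18,"tz":-2,"az":-2},{"tx":19,"ty":18,"tz":-1,"az":-2},{"tx":18,"ty":19,"tz":-2,"az":-2.5},{"tx":18,"ty":20,"tz":-1,"az":-2},{"tx":17,"ty":21,"tz":-2,"az":-2},{"tx":16,"ty":21,"tz":-1,"az":-2},{"tx":16,"ty":22,"tz":-2,"az":-2},{"tx":14,"ty":22,"tz":-2,"az":-2.5},{"tx":14,"ty":23,"tz":-1,"az":-2},{"tx":13,"ty":23,"tz":-2,"az":-2}]
[{"tx":12,"ty":23,"tz":-1,"az":-2},{"tx":11,"ty":25,"tz":-2,"az":-2},{"tx":2,"ty":29,"tz":1},{"tx":3,"ty":30},{"tx":2,"ty":29,"tz":1},{"tx":2,"ty":30,"tz":1},{"tx":3,"ty":29},{"tx":2,"ty":30,"tz":1},{"tx":2,"ty":29,"tz":1},{"tx":3,"ty":30,"tz":1}]
[{"tx":2,"ty":29},{"tx":2,"ty":30,"tz":1},{"tx":3,"ty":29,"tz":1},{"tx":2,"ty":30},{"tx":2,"ty":29,"tz":1},{"tx":3,"ty":30,"tz":1}]
```

Call:
step_arm:
  moves:
    - {"tx": 20,"ty": 18,"tz": -2,"az": -2}
    - {"tx": 19,"ty": 18,"tz": -1,"az": -2}
    - {"tx": 18,"ty": 19,"tz": -2,"az": -2.5}
    - {"tx": 18,"ty": 20,"tz": -1,"az": -2}
    - {"tx": 17,"ty": 21,"tz": -2,"az": -2}
    - {"tx": 16,"ty": 21,"tz": -1,"az": -2}
    - {"tx": 16,"ty": 22,"tz": -2,"az": -2}
    - {"tx": 14,"ty": 22,"tz": -2,"az": -2.5}
    - {"tx": 14,"ty": 23,"tz": -1,"az": -2}
    - {"tx": 13,"ty": 23,"tz": -2,"az": -2}

```text
$.moves[0]: bad value
```

Call:
step_arm:
  moves:
    - {"tx": 12,"ty": 23,"tz": -1,"az": -2}
    - {"tx": 11,"ty": 25,"tz": -2,"az": -2}
    - {"tx": 2,"ty": 29,"tz": 1}
    - {"tx": 3,"ty": 30}
    - {"tx": 2,"ty": 29,"tz": 1}
    - {"tx": 2,"ty": 30,"tz": 1}
    - {"tx": 3,"ty": 29}
    - {"tx": 2,"ty": 30,"tz": 1}
    - {"tx": 2,"ty": 29,"tz": 1}
    - {"tx": 3,"ty": 30,"tz": 1}

```text
$.moves[0]: bad value
```

Call:
step_arm:
  moves:
    - {"tx": 2,"ty": 29}
    - {"tx": 2,"ty": 30,"tz": 1}
    - {"tx": 3,"ty": 29,"tz": 1}
    - {"tx": 2,"ty": 30}
    - {"tx": 2,"ty": 29,"tz": 1}
    - {"tx": 3,"ty": 30,"tz": 1}
    - {}
    - {}

```text
$.moves[0]: bad value
```

```bash
python3 - <<'E'
from plan import *
where(); print(sensors.read_state()['qpos'].round(2),sensors.read_state()['opening'])
rows([(*pose((-.0765,0,.151),0),6)])
E
```

```text
grasp chest [-0.2311  0.7077  0.2447] lean -0.001 roll -0.001 yaw -0.44 clock 0.1
[ 1.45  0.36  0.01 -0.   -1.22 -0.29] 0.08778618310300666Traceback (most recent call last):
  File "<stdin>", line 3, in <module>
  File "plan.py", line 23, in rows
    assert np.linalg.norm(t)<41.7 and np.linalg.norm(a)<7.16,(t,a)
           ^^^^^^^^^^^^^^^^^^^^^^^^^^^^^^^^^^^^^^^^^^^^^^^^^
AssertionError: (array([74., 96., 16.]), array([ 0.,  0., -4.]))
```

Those calls were refused, so nothing moved. Perhaps each row needs all its keys; I'll test one full row.

Call:
step_arm:
  moves:
    - {"ax": 0,"ay": 0,"az": -2,"tx": 20,"ty": 18,"tz": -2,"hand": -1}

```text
clock: 0.18
tcp_pos: [0.2764, 0.5976, 0.2265]
orientation: [3.086, -0.577, -0.0]
ft_force: [1.2, -0.4, -0.1]
opening: 0.0878
grip_force: 0.0
```

All the keys are needed.

```bash
sed -i "s/ if v}/}/; s/if hand is not None: d\['hand'\]=hand/d['hand']=-1 if hand is None else hand/" plan.py; sed -i "s/d={q:float(v)/d={q:float(v)+0/" plan.py; python3 - <<'E'
from plan import *
where()
R0,_=pose((0,0,0),0); b=pose((-.0765,0,.250),0)
rows([(R0,np.array([.40,.33,.245]),9),(b[0],b[1],11)])
E
```

```text
grasp chest [-0.2217  0.6852  0.2455] lean -0.001 roll -0.002 yaw -0.404 clock 0.1833
[{"tx":24,"ty":23,"tz":-2,"ax":0,"ay":0,"az":-2.5,"hand":-1},{"tx":22,"ty":24,"tz":-2,"ax":0,"ay":0,"az":-2.5,"hand":-1},{"tx":22,"ty":24,"tz":-2,"ax":0,"ay":0,"az":-2.5,"hand":-1},{"tx":20,"ty":26,"tz":-2,"ax":0,"ay":0,"az":-3,"hand":-1},{"tx":19,"ty":27,"tz":-2,"ax":0,"ay":0,"az":-2.5,"hand":-1},{"tx":18,"ty":27,"tz":-2,"ax":0,"ay":0,"az":-2.5,"hand":-1},{"tx":16,"ty":28,"tz":-2,"ax":0,"ay":0,"az":-2.5,"hand":-1},{"tx":16,"ty":29,"tz":-2,"ax":0,"ay":0,"az":-2.5,"hand":-1},{"tx":14,"ty":30,"tz":-2,"ax":0,"ay":0,"az":-2.5,"hand":-1},{"tx":3,"ty":38,"tz":1,"ax":0,"ay":0,"az":0,"hand":-1}]
[{"tx":3,"ty":37,"tz":2,"ax":0,"ay":0,"az":0,"hand":-1},{"tx":3,"ty":38,"tz":1,"ax":0,"ay":0,"az":0,"hand":-1},{"tx":3,"ty":37,"tz":1,"ax":0,"ay":0,"az":0,"hand":-1},{"tx":2,"ty":38,"tz":2,"ax":0,"ay":0,"az":0,"hand":-1},{"tx":3,"ty":37,"tz":1,"ax":0,"ay":0,"az":0,"hand":-1},{"tx":3,"ty":38,"tz":1,"ax":0,"ay":0,"az":0,"hand":-1},{"tx":3,"ty":37,"tz":2,"ax":0,"ay":0,"az":0,"hand":-1},{"tx":3,"ty":38,"tz":1,"ax":0,"ay":0,"az":0,"hand":-1},{"tx":3,"ty":38,"tz":1,"ax":0,"ay":0,"az":0,"hand":-1},{"tx":3,"ty":37,"tz":2,"ax":0,"ay":0,"az":0,"hand":-1}]
```

Call:
step_arm:
  moves:
    - {"tx": 24,"ty": 23,"tz": -2,"ax": 0,"ay": 0,"az": -2.5,"hand": -1}
    - {"tx": 22,"ty": 24,"tz": -2,"ax": 0,"ay": 0,"az": -2.5,"hand": -1}
    - {"tx": 22,"ty": 24,"tz": -2,"ax": 0,"ay": 0,"az": -2.5,"hand": -1}
    - {"tx": 20,"ty": 26,"tz": -2,"ax": 0,"ay": 0,"az": -3,"hand": -1}
    - {"tx": 19,"ty": 27,"tz": -2,"ax": 0,"ay": 0,"az": -2.5,"hand": -1}
    - {"tx": 18,"ty": 27,"tz": -2,"ax": 0,"ay": 0,"az": -2.5,"hand": -1}
    - {"tx": 16,"ty": 28,"tz": -2,"ax": 0,"ay": 0,"az": -2.5,"hand": -1}
    - {"tx": 16,"ty": 29,"tz": -2,"ax": 0,"ay": 0,"az": -2.5,"hand": -1}
    - {"tx": 14,"ty": 30,"tz": -2,"ax": 0,"ay": 0,"az": -2.5,"hand": -1}
    - {"tx": 3,"ty": 38,"tz": 1,"ax": 0,"ay": 0,"az": 0,"hand": -1}

```text
clock: 1.02
tcp_pos: [0.4066, 0.2891, 0.2457]
orientation: [-3.141, -0.053, -0.001]
ft_force: [1.3, -0.0, 0.3]
opening: 0.088
grip_force: 0.0
```

Call:
step_arm:
  moves:
    - {"tx": 3,"ty": 37,"tz": 2,"ax": 0,"ay": 0,"az": 0,"hand": -1}
    - {"tx": 3,"ty": 38,"tz": 1,"ax": 0,"ay": 0,"az": 0,"hand": -1}
    - {"tx": 3,"ty": 37,"tz": 1,"ax": 0,"ay": 0,"az": 0,"hand": -1}
    - {"tx": 2,"ty": 38,"tz": 2,"ax": 0,"ay": 0,"az": 0,"hand": -1}
    - {"tx": 3,"ty": 37,"tz": 1,"ax": 0,"ay": 0,"az": 0,"hand": -1}
    - {"tx": 3,"ty": 38,"tz": 1,"ax": 0,"ay": 0,"az": 0,"hand": -1}
    - {"tx": 3,"ty": 37,"tz": 2,"ax": 0,"ay": 0,"az": 0,"hand": -1}
    - {"tx": 3,"ty": 38,"tz": 1,"ax": 0,"ay": 0,"az": 0,"hand": -1}
    - {"tx": 3,"ty": 38,"tz": 1,"ax": 0,"ay": 0,"az": 0,"hand": -1}
    - {"tx": 3,"ty": 37,"tz": 2,"ax": 0,"ay": 0,"az": 0,"hand": -1}

```text
clock: 1.85
tcp_pos: [0.4454, -0.086, 0.2317]
orientation: [-3.141, -0.048, -0.001]
ft_force: [1.6, 0.3, -0.2]
opening: 0.0878
grip_force: 0.0
```

```bash
python3 - <<'E'
from plan import *
where(); print(sensors.read_state()['qpos'].round(2),sensors.read_state()['opening'])
rows([(*pose((-.0765,0,.151),0),6)])
E
```

```text
grasp chest [-0.0764 -0.0039  0.2507] lean 0.001 roll 0.0 yaw -0.004 clock 1.85
[ 0.25 -0.02 -0.44 -0.   -1.15  1.36] 0.0878300107728982
[{"tx":0,"ty":-1,"tz":17,"ax":0,"ay":0,"az":0,"hand":-1},{"tx":0,"ty":0,"tz":16,"ax":0,"ay":0,"az":0,"hand":-1},{"tx":0,"ty":-1,"tz":17,"ax":0,"ay":0,"az":0,"hand":-1},{"tx":0,"ty":-1,"tz":16,"ax":0,"ay":0,"az":0,"hand":-1},{"tx":0,"ty":0,"tz":17,"ax":0,"ay":0,"az":0,"hand":-1},{"tx":0,"ty":-1,"tz":17,"ax":0,"ay":0,"az":0,"hand":-1}]
```

Call:
step_arm:
  moves:
    - {"tx": 0,"ty": -1,"tz": 17,"ax": 0,"ay": 0,"az": 0,"hand": -1}
    - {"tx": 0,"ty": -1,"tz": 16,"ax": 0,"ay": 0,"az": 0,"hand": -1}
    - {"tx": 0,"ty": -1,"tz": 17,"ax": 0,"ay": 0,"az": 0,"hand": -1}
    - {"tx": 0,"ty": -1,"tz": 16,"ax": 0,"ay": 0,"az": 0,"hand": -1}
    - {"tx": 0,"ty": 0,"tz": 17,"ax": 0,"ay": 0,"az": 0,"hand": -1}
    - {"tx": 0,"ty": 0,"tz": 16,"ax": 0,"ay": 0,"az": 0,"hand": -1}
    - {"tx": 0,"ty": 0,"tz": 0,"ax": 0,"ay": 0,"az": 0,"hand": 1}
    - {"tx": 0,"ty": 0,"tz": 0,"ax": 0,"ay": 0,"az": 0,"hand": 1}
    - {"tx": 0,"ty": 0,"tz": 0,"ax": 0,"ay": 0,"az": 0,"hand": 1}
    - {"tx": 0,"ty": 0,"tz": 0,"ax": 0,"ay": 0,"az": 0,"hand": 1}

```text
clock: 2.68
tcp_pos: [0.4464, -0.08, 0.1336]
orientation: [-3.141, -0.048, -0.003]
ft_force: [-0.0, -0.4, 0.6]
opening: 0.0668
grip_force: 0.0
```

Call:
step_arm:
  moves:
    - {"tx": 0,"ty": 0,"tz": 0,"ax": 0,"ay": 0,"az": 0,"hand": 1}
    - {"tx": 0,"ty": 0,"tz": 0,"ax": 0,"ay": 0,"az": 0,"hand": 1}
    - {"tx": 0,"ty": 0,"tz": 0,"ax": 0,"ay": 0,"az": 0,"hand": 1}
    - {"tx": 0,"ty": 0,"tz": 0,"ax": 0,"ay": 0,"az": 0,"hand": 1}

```text
clock: 3.02
tcp_pos: [0.4457, -0.0801, 0.1329]
orientation: [-3.141, -0.048, -0.001]
ft_force: [-0.4, 0.5, -0.3]
opening: 0.0392
grip_force: 0.0
```

```bash
cat > arc.py <<'E'
from plan import *
import sys
# lid arc for the knob: from th0 to th1, lean l0..l1, n rows
def knob(th,a=.0765): 
    c,s=np.cos(th),np.sin(th); return (.0915-.168*c+.041*s,0,.109+.168*s+.041*c)
def arc(t0,t1,l0,l1,n,hand=1,off=(0,0,0),start=None):
    return rows([(*pose(np.array(knob(t0+(t1-t0)*k/n))+off,l0+(l1-l0)*k/n),1) for k in range(1,n+1)],hand=hand,start=start)
E
python3 - <<'E'
from arc import *
where(); R,p=cur(); s=sensors.read_state(); print(s['opening'],s['grip_force'],s['ft_force'])
arc(0,.3,0,.1,6); arc(0,1.25,0,.5,28)
E
```

```text
grasp chest [-0.0758  0.002   0.1519] lean 0.001 roll 0.0 yaw -0.004 clock 3.0167
0.03924353558055987 0.0 [-0.37534208  0.50911252 -0.28892969]
[{"tx":2,"ty":2,"tz":-6,"ax":0,"ay":1,"az":0,"hand":1},{"tx":3,"ty":0,"tz":-9,"ax":0,"ay":1,"az":0,"hand":1},{"tx":4,"ty":0,"tz":-8,"ax":0,"ay":1,"az":0,"hand":1},{"tx":4,"ty":0,"tz":-7,"ax":0,"ay":1,"az":0,"hand":1},{"tx":5,"ty":0,"tz":-8,"ax":0,"ay":0.5,"az":0,"hand":1},{"tx":5,"ty":0,"tz":-7,"ax":0,"ay":1,"az":0,"hand":1}]
[{"tx":2,"ty":2,"tz":-6,"ax":0,"ay":1,"az":0,"hand":1},{"tx":2,"ty":0,"tz":-7,"ax":0,"ay":1,"az":0,"hand":1},{"tx":4,"ty":0,"tz":-7,"ax":0,"ay":1,"az":0,"hand":1},{"tx":3,"ty":0,"tz":-7,"ax":0,"ay":1,"az":0,"hand":1},{"tx":5,"ty":0,"tz":-7,"ax":0,"ay":1,"az":0,"hand":1},{"tx":4,"ty":0,"tz":-6,"ax":0,"ay":1,"az":0,"hand":1},{"tx":5,"ty":0,"tz":-6,"ax":0,"ay":1,"az":0,"hand":1},{"tx":5,"ty":0,"tz":-6,"ax":0,"ay":1,"az":0,"hand":1},{"tx":6,"ty":0,"tz":-6,"ax":0,"ay":1,"az":0,"hand":1},{"tx":6,"ty":0,"tz":-5,"ax":0,"ay":1,"az":0,"hand":1}]
[{"tx":6,"ty":0,"tz":-5,"ax":0,"ay":1,"az":0,"hand":1},{"tx":7,"ty":0,"tz":-5,"ax":0,"
[... 184 characters left out ...]
1},{"tx":8,"ty":0,"tz":-2,"ax":0,"ay":1,"az":0,"hand":1},{"tx":7,"ty":0,"tz":-3,"ax":0,"ay":1,"az":0,"hand":1},{"tx":8,"ty":0,"tz":-2,"ax":0,"ay":1,"az":0,"hand":1},{"tx":8,"ty":0,"tz":-1,"ax":0,"ay":1,"az":0,"hand":1},{"tx":8,"ty":0,"tz":-1,"ax":0,"ay":1,"az":0,"hand":1}]
[{"tx":8,"ty":0,"tz":0,"ax":0,"ay":1,"az":0,"hand":1},{"tx":8,"ty":0,"tz":0,"ax":0,"ay":1,"az":0,"hand":1},{"tx":8,"ty":0,"tz":0,"ax":0,"ay":1,"az":0,"hand":1},{"tx":8,"ty":-1,"tz":1,"ax":0,"ay":1,"az":0,"hand":1},{"tx":8,"ty":0,"tz":2,"ax":0,"ay":1,"az":0,"hand":1},{"tx":8,"ty":0,"tz":1,"ax":0,"ay":1,"az":0,"hand":1},{"tx":8,"ty":0,"tz":3,"ax":0,"ay":1,"az":0,"hand":1},{"tx":7,"ty":0,"tz":3,"ax":0,"ay":1,"az":0,"hand":1}]
```

Call:
step_arm:
  moves:
    - {"tx": 0,"ty": 0,"tz": 0,"ax": 0,"ay": 0,"az": 0,"hand": 1}
    - {"tx": 0,"ty": 0,"tz": 0,"ax": 0,"ay": 0,"az": 0,"hand": 1}
    - {"tx": 0,"ty": 0,"tz": 0,"ax": 0,"ay": 0,"az": 0,"hand": 1}
    - {"tx": 0,"ty": 0,"tz": 0,"ax": 0,"ay": 0,"az": 0,"hand": 1}

```text
clock: 3.35
tcp_pos: [0.4457, -0.0809, 0.1328]
orientation: [3.14, 0.049, 0.0]
ft_force: [0.1, -6.5, 0.6]
opening: 0.034
grip_force: 30.0
```

Call:
step_arm:
  moves:
    - {"tx": 2,"ty": 0,"tz": -6,"ax": 0,"ay": 1,"az": 0,"hand": 1}
    - {"tx": 2,"ty": 0,"tz": -7,"ax": 0,"ay": 1,"az": 0,"hand": 1}
    - {"tx": 4,"ty": 0,"tz": -7,"ax": 0,"ay": 1,"az": 0,"hand": 1}
    - {"tx": 3,"ty": 0,"tz": -7,"ax": 0,"ay": 1,"az": 0,"hand": 1}
    - {"tx": 5,"ty": 0,"tz": -7,"ax": 0,"ay": 1,"az": 0,"hand": 1}
    - {"tx": 4,"ty": 0,"tz": -6,"ax": 0,"ay": 1,"az": 0,"hand": 1}

```text
clock: 3.85
tcp_pos: [0.463, -0.0803, 0.1731]
orientation: [-3.137, -0.047, -0.162]
ft_force: [1.5, -5.7, -6.9]
opening: 0.034
grip_force: 30.0
```

```bash
python3 - <<'E'
from arc import *
where(); s=sensors.read_state(); print(s['opening'],s['grip_force'],s['ft_force'], knob(1.25*6/28))
E
```

```text
grasp chest [-0.0606  0.0012  0.192 ] lean 0.103 roll -0.001 yaw -0.004 clock 3.85
0.03398933698195085 29.99867543578148 [ 1.48054356 -5.70590529 -6.85702231] (np.float64(-0.059657872389537785), 0, np.float64(0.19300177149720243))
```

The lid follows the arc, so I'll carry on to 1.25.

Call:
step_arm:
  moves:
    - {"tx": 5,"ty": 1,"tz": -6,"ax": 0,"ay": 1,"az": 0,"hand": 1}
    - {"tx": 5,"ty": 0,"tz": -6,"ax": 0,"ay": 1,"az": 0,"hand": 1}
    - {"tx": 6,"ty": 0,"tz": -6,"ax": 0,"ay": 1,"az": 0,"hand": 1}
    - {"tx": 6,"ty": 0,"tz": -5,"ax": 0,"ay": 1,"az": 0,"hand": 1}
    - {"tx": 6,"ty": 0,"tz": -5,"ax": 0,"ay": 1,"az": 0,"hand": 1}
    - {"tx": 7,"ty": 0,"tz": -5,"ax": 0,"ay": 1,"az": 0,"hand": 1}
    - {"tx": 7,"ty": 0,"tz": -4,"ax": 0,"ay": 1.5,"az": 0,"hand": 1}
    - {"tx": 7,"ty": 0,"tz": -3,"ax": 0,"ay": 1,"az": 0,"hand": 1}
    - {"tx": 7,"ty": 0,"tz": -4,"ax": 0,"ay": 1,"az": 0,"hand": 1}
    - {"tx": 8,"ty": 0,"tz": -2,"ax": 0,"ay": 1,"az": 0,"hand": 1}

```text
clock: 4.68
tcp_pos: [0.5179, -0.0784, 0.2319]
orientation: [-3.104, -0.047, -0.45]
ft_force: [-17.3, 9.4, 16.8]
opening: 0.034
grip_force: 30.0
```

```bash
python3 - <<'E'
from arc import *
where(); s=sensors.read_state(); print(s['opening'],s['grip_force'],s['ft_force'], knob(1.25*16/28))
arc(1.25*16/28,1.25,.286,.5,12)
E
```

```text
grasp chest [-0.0091  0.0012  0.2501] lean 0.288 roll -0.0 yaw -0.004 clock 4.6833
0.033958313013602325 30.002966970205307 [-17.33547126   9.42208402  16.77305206] (np.float64(-0.008576112461397792), 0, np.float64(0.2500311019407197))
[{"tx":8,"ty":1,"tz":-2,"ax":0,"ay":1,"az":0,"hand":1},{"tx":8,"ty":0,"tz":-2,"ax":0,"ay":1,"az":0,"hand":1},{"tx":8,"ty":0,"tz":-1,"ax":0,"ay":1,"az":0,"hand":1},{"tx":8,"ty":0,"tz":-1,"ax":0,"ay":1,"az":0,"hand":1},{"tx":8,"ty":0,"tz":-1,"ax":0,"ay":1,"az":0,"hand":1},{"tx":8,"ty":0,"tz":0,"ax":0,"ay":1,"az":0,"hand":1},{"tx":8,"ty":0,"tz":1,"ax":0,"ay":1,"az":0,"hand":1},{"tx":8,"ty":0,"tz":1,"ax":0,"ay":1,"az":0,"hand":1},{"tx":8,"ty":0,"tz":1,"ax":0,"ay":1,"az":0,"hand":1},{"tx":8,"ty":0,"tz":2,"ax":0,"ay":1,"az":0,"hand":1}]
[{"tx":7,"ty":0,"tz":3,"ax":0,"ay":1,"az":0,"hand":1},{"tx":8,"ty":0,"tz":2,"ax":0,"ay":1,"az":0,"hand":1}]
```

Call:
step_arm:
  moves:
    - {"tx": 7.5,"ty": -0.6,"tz": -3.5,"ax": 0,"ay": 1,"az": 0,"hand": 1}
    - {"tx": 8,"ty": 0,"tz": -2,"ax": 0,"ay": 1,"az": 0,"hand": 1}
    - {"tx": 8,"ty": 0,"tz": -1,"ax": 0,"ay": 1,"az": 0,"hand": 1}
    - {"tx": 8,"ty": 0,"tz": -1,"ax": 0,"ay": 1,"az": 0,"hand": 1}
    - {"tx": 8,"ty": 0,"tz": -1,"ax": 0,"ay": 1,"az": 0,"hand": 1}

```text
clock: 5.1
tcp_pos: [0.5539, -0.077, 0.2525]
orientation: [-3.08, -0.047, -0.587]
ft_force: [-3.9, 3.5, -2.0]
opening: 0.0339
grip_force: 30.0
```

```bash
python3 - <<'E'
from arc import *
where(); s=sensors.read_state(); print(s['opening'],s['grip_force'],s['ft_force'], knob(1.25*21/28))
E
```

```text
grasp chest [0.0254 0.0014 0.2702] lean 0.377 roll -0.001 yaw -0.004 clock 5.1
0.03388609406155372 29.99971032142639 [-3.90658463  3.52183907 -1.98095397] (np.float64(0.02512607282315219), 0, np.float64(0.26868563426658804))
```

Call:
step_arm:
  moves:
    - {"tx": 8,"ty": -0.2,"tz": 0,"ax": 0,"ay": 1,"az": 0,"hand": 1}
    - {"tx": 8,"ty": 0,"tz": 1,"ax": 0,"ay": 1,"az": 0,"hand": 1}
    - {"tx": 8,"ty": 0,"tz": 1,"ax": 0,"ay": 1,"az": 0,"hand": 1}
    - {"tx": 8,"ty": 0,"tz": 1,"ax": 0,"ay": 1,"az": 0,"hand": 1}
    - {"tx": 8,"ty": 0,"tz": 2,"ax": 0,"ay": 1,"az": 0,"hand": 1}

```text
clock: 5.52
tcp_pos: [0.5932, -0.0755, 0.2646]
orientation: [-3.049, -0.047, -0.723]
ft_force: [-5.2, 3.5, 2.9]
opening: 0.0339
grip_force: 30.0
```

```bash
python3 - <<'E'
from arc import *
where(); s=sensors.read_state(); print(s['opening'],s['grip_force'],s['ft_force'], knob(1.25*26/28))
E
```

```text
grasp chest [0.0632 0.0015 0.2816] lean 0.466 roll -0.001 yaw -0.003 clock 5.5167
0.033888270664493646 30.000225082039833 [-5.23750906  3.49830035  2.93745298] (np.float64(0.06212160535099159), 0, np.float64(0.27941687101882584))
```

Call:
step_arm:
  moves:
    - {"tx": 7,"ty": 0,"tz": 2.5,"ax": 0,"ay": 1,"az": 0,"hand": 1}
    - {"tx": 7,"ty": 0,"tz": 2.5,"ax": 0,"ay": 1,"az": 0,"hand": 1}
    - {"tx": 0,"ty": 0,"tz": 0,"ax": 0,"ay": 0,"az": 0,"hand": 1}

```text
clock: 5.77
tcp_pos: [0.6089, -0.0749, 0.2669]
orientation: [-3.035, -0.048, -0.779]
ft_force: [1.1, 2.4, 2.7]
opening: 0.034
grip_force: 30.0
```

```bash
python3 - <<'E'
from arc import *
where(); s=sensors.read_state(); print(s['opening'],s['grip_force'],s['ft_force'], knob(1.25))
E
```

```text
grasp chest [0.0783 0.0016 0.2836] lean 0.502 roll -0.001 yaw -0.003 clock 5.7667
0.034025039293756304 30.000399872660637 [1.06145101 2.36068958 2.70262374] (np.float64(0.07743421251117388), 0, np.float64(0.2813576329099445))
```

Call:
step_arm:
  moves:
    - {"tx": 0,"ty": 0,"tz": 0,"ax": 0,"ay": 0,"az": 0,"hand": 0}
    - {"tx": 0,"ty": 0,"tz": 0,"ax": 0,"ay": 0,"az": 0,"hand": 0}
    - {"tx": 0,"ty": 0,"tz": 0,"ax": 0,"ay": 0,"az": 0,"hand": -1}
    - {"tx": 0,"ty": 0,"tz": -10,"ax": 0,"ay": 0,"az": 0,"hand": -1}
    - {"tx": 0,"ty": 0,"tz": -30,"ax": 0,"ay": 0,"az": 0,"hand": -1}
    - {"tx": 0,"ty": 0,"tz": -35,"ax": 0,"ay": 0,"az": 0,"hand": -1}
    - {"tx": -20,"ty": 0,"tz": -30,"ax": 0,"ay": 0,"az": 0,"hand": -1}
    - {"tx": -40,"ty": 0,"tz": 0,"ax": 0,"ay": 0,"az": 0,"hand": -1}
    - {"tx": -40,"ty": 0,"tz": 0,"ax": 0,"ay": 0,"az": 0,"hand": -1}

```text
clock: 6.52
tcp_pos: [0.4688, -0.0797, 0.3118]
orientation: [-3.035, -0.045, -0.777]
ft_force: [-1.8, 1.2, -0.0]
opening: 0.0843
grip_force: 0.0
```

```bash
python3 - <<'E'
from arc import *
where()
a=snap('side','s1.png')['frame'][150:290,270:410]; b=snap('top','t1.png')['frame'][100:270,280:430]
cv2.imwrite('pics/c1.png',np.hstack([cv2.resize(a,(400,400),interpolation=2),cv2.resize(b,(353,400),interpolation=2)]))
E
```

```text
grasp chest [-0.0619  0.0017  0.3285] lean 0.502 roll -0.001 yaw -0.005 clock 6.5167
```

View pics/c1.png

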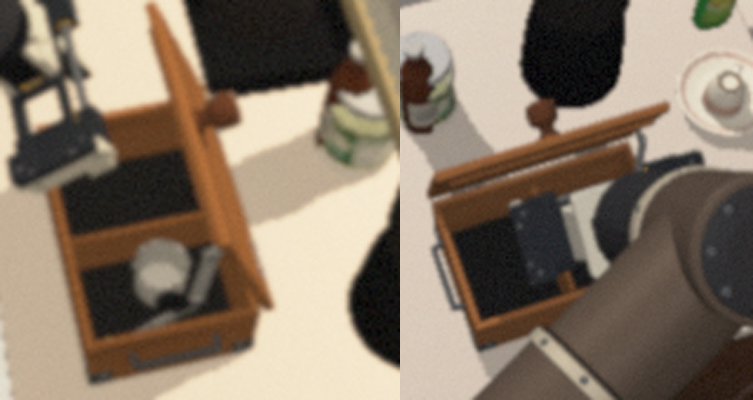

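The lid stands open by itself. In the side view the stay runs from the right wall, with a dark knee tab near crop (172,298). I'll enlarge that.

```bash
python3 - <<'E'
from arc import *
S=load('side'); a=S['frame'][225:285,295:375]
a=cv2.resize(a,None,fx=10,fy=10,interpolation=2); a=cv2.convertScaleAbs(a,alpha=1.8,beta=15)
cv2.imwrite('pics/c2.png',a)
def show(l): 
    u=proj(S,np.r_[P[:2],0]+Ro.from_euler('z',P[2]).apply(l)); return ((u-[295,225]+.5)*10-.5).round(0)
for phi in (50,55,60,65,77): print(phi,show((-.0485+.09*np.cos(np.radians(phi)),-.118,.069+.09*np.sin(np.radians(phi)))))
print('pivot',show((-.0485,-.118,.069)),'rim corner FR',show((-.09,-.135,.108)),'inner',show((-.081,-.126,.108)))
E
```

```text
50 [391. 306.]
55 [370. 304.]
60 [347. 302.]
65 [324. 302.]
77 [262. 307.]
pivot [189. 443.] rim corner FR [ 60. 477.] inner [ 84. 441.]
```

View pics/c2.png

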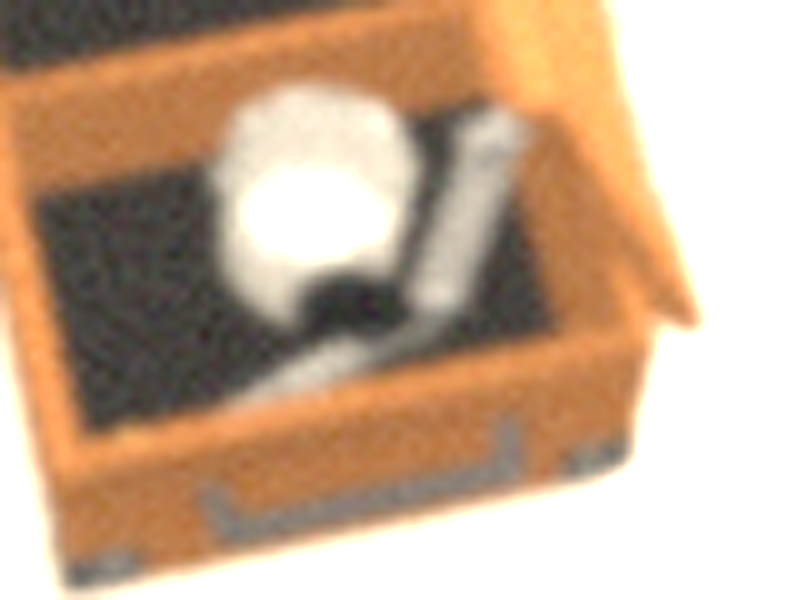

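The tab spans (300,315) to (400,305), the knee is near (435,305), and the upper bar ends near (500,120). I'll work out these points in the stay plane.

```bash
python3 - <<'E'
from arc import *
S=load('side'); Rz=Ro.from_euler('z',P[2])
def pl(x,y,yc=-.118):
    o,d=ray(S,(x+.5)/10-.5+295,(y+6+.5)/10-.5+225); o=Rz.inv().apply(o-np.r_[P[:2],0]); d=Rz.inv().apply(d); return (o+d*(yc-o[1])/d[1]).round(4)
for n,q in (('tip',(302,313)),('pt',(337,304)),('root',(395,300)),('knee',(435,303)),('top',(500,118)),('pivot',(189,437))): print(n,pl(*q),pl(*q,yc=-.110))
where()
a=pose((-.03,-.118,.260),.35); b=pose((-.0045,-.117,.190),.35)
rows([(*a,8),(*b,4)],hand=-.15)
E
```

```text
tip [-0.0164 -0.118   0.1421] [-0.0139 -0.11    0.123 ]
pt [-0.0063 -0.118   0.1431] [-0.0037 -0.11    0.124 ]
root [ 0.0107 -0.118   0.1371] [ 0.0137 -0.11    0.1179]
knee [ 0.0228 -0.118   0.1288] [ 0.026  -0.11    0.1095]
top [ 0.034  -0.118   0.2416] [ 0.0374 -0.11    0.2243]
pivot [-0.0485 -0.118   0.0688] [-0.0465 -0.11    0.0484]
grasp chest [-0.0691  0.      0.3214] lean 0.492 roll -0.002 yaw -0.005 clock 6.6167
[{"tx":0,"ty":15,"tz":9,"ax":0,"ay":-1,"az":0,"hand":-0.15},{"tx":1,"ty":14,"tz":9,"ax":0,"ay":-1,"az":0,"hand":-0.15},{"tx":1,"ty":15,"tz":9,"ax":0,"ay":-1,"az":0,"hand":-0.15},{"tx":1,"ty":15,"tz":9,"ax":0,"ay":-1,"az":0,"hand":-0.15},{"tx":1,"ty":15,"tz":9,"ax":0,"ay":-1,"az":0,"hand":-0.15},{"tx":1,"ty":14,"tz":9,"ax":0,"ay":-1,"az":0,"hand":-0.15},{"tx":1,"ty":15,"tz":9,"ax":0,"ay":-1,"az":0,"hand":-0.15},{"tx":2,"ty":15,"tz":9,"ax":0,"ay":-1,"az":-0.5,"hand":-0.15},{"tx":0,"ty":0,"tz":19,"ax":0,"ay":0,"az":0,"hand":-0.15},{"tx":0,"ty":-1,"tz":18,"ax":0,"ay":0,"az":0,"hand":-0.15}]
[{"tx":0,"ty":0,"tz":19,"ax":0,"ay":0,"az":0,"hand":-0.15},{"tx":0,"ty":0,"tz":19,"ax":0,"ay":0,"az":0,"hand":-0.15}]
```

```bash
python3 - <<'E'
from arc import *
a=pose((-.035,-.118,.230),.45); b=pose((-.007,-.118,.145),.45)
s=rows([(*a,9)],hand=-.15); rows([(*b,5)],hand=-.15,start=s)
E
```

```text
[{"tx":-1,"ty":13,"tz":11,"ax":0,"ay":-0.5,"az":0,"hand":-0.15},{"tx":-2,"ty":13,"tz":11,"ax":0,"ay":0,"az":0,"hand":-0.15},{"tx":-1,"ty":13,"tz":10,"ax":0,"ay":-0.5,"az":0,"hand":-0.15},{"tx":-2,"ty":13,"tz":11,"ax":0,"ay":0,"az":0,"hand":-0.15},{"tx":-1,"ty":13,"tz":11,"ax":0,"ay":-0.5,"az":0,"hand":-0.15},{"tx":-1,"ty":14,"tz":11,"ax":0,"ay":0,"az":0,"hand":-0.15},{"tx":-1,"ty":13,"tz":11,"ax":0,"ay":-0.5,"az":0,"hand":-0.15},{"tx":-1,"ty":13,"tz":10,"ax":0,"ay":0,"az":0,"hand":-0.15},{"tx":-1,"ty":13,"tz":11,"ax":0,"ay":-0.5,"az":-0.5,"hand":-0.15}]
[{"tx":-2,"ty":0,"tz":18,"ax":0,"ay":0,"az":0,"hand":-0.15},{"tx":-3,"ty":0,"tz":18,"ax":0,"ay":0,"az":0,"hand":-0.15},{"tx":-2,"ty":0,"tz":17,"ax":0,"ay":0,"az":0,"hand":-0.15},{"tx":-3,"ty":0,"tz":18,"ax":0,"ay":0,"az":0,"hand":-0.15},{"tx":-2,"ty":0,"tz":18,"ax":0,"ay":0,"az":0,"hand":-0.15}]
```

Call:
step_arm:
  moves:
    - {"tx": -1,"ty": 13,"tz": 11,"ax": 0,"ay": -0.5,"az": 0,"hand": -0.15}
    - {"tx": -2,"ty": 13,"tz": 11,"ax": 0,"ay": 0,"az": 0,"hand": -0.15}
    - {"tx": -1,"ty": 13,"tz": 10,"ax": 0,"ay": -0.5,"az": 0,"hand": -0.15}
    - {"tx": -2,"ty": 13,"tz": 11,"ax": 0,"ay": 0,"az": 0,"hand": -0.15}
    - {"tx": -1,"ty": 13,"tz": 11,"ax": 0,"ay": -0.5,"az": 0,"hand": -0.15}
    - {"tx": -1,"ty": 14,"tz": 11,"ax": 0,"ay": 0,"az": 0,"hand": -0.15}
    - {"tx": -1,"ty": 13,"tz": 11,"ax": 0,"ay": -0.5,"az": 0,"hand": -0.15}
    - {"tx": -1,"ty": 13,"tz": 10,"ax": 0,"ay": 0,"az": 0,"hand": -0.15}
    - {"tx": -1,"ty": 13,"tz": 11,"ax": 0,"ay": -0.5,"az": 0,"hand": -0.15}
    - {"tx": 0,"ty": 0,"tz": 0,"ax": 0,"ay": 0,"az": 0,"hand": -0.15}

```text
clock: 7.45
tcp_pos: [0.5073, -0.1977, 0.2168]
orientation: [-3.055, -0.045, -0.7]
ft_force: [-0.7, 0.3, 0.3]
opening: 0.0505
grip_force: 0.0
```

```bash
python3 - <<'E'
from arc import *
where()
rows([(*pose((-.007,-.118,.145),.45),6)],hand=-.15)
E
```

```text
grasp chest [-0.0266 -0.1177  0.2339] lean 0.451 roll -0.002 yaw -0.005 clock 7.45
[{"tx":-4,"ty":0,"tz":15,"ax":0,"ay":0,"az":0,"hand":-0.15},{"tx":-3,"ty":0,"tz":15,"ax":0,"ay":0,"az":0,"hand":-0.15},{"tx":-4,"ty":0,"tz":14,"ax":0,"ay":0,"az":0,"hand":-0.15},{"tx":-3,"ty":0,"tz":15,"ax":0,"ay":0,"az":0,"hand":-0.15},{"tx":-4,"ty":0,"tz":15,"ax":0,"ay":0,"az":0,"hand":-0.15},{"tx":-3,"ty":0,"tz":15,"ax":0,"ay":0,"az":-0.5,"hand":-0.15}]
```

Call:
step_arm:
  moves:
    - {"tx": -10,"ty": 0,"tz": 15,"ax": 0,"ay": 0,"az": 0,"hand": -0.15}
    - {"tx": -6,"ty": 0,"tz": 15,"ax": 0,"ay": 0,"az": 0,"hand": -0.15}
    - {"tx": -3,"ty": 0,"tz": 15,"ax": 0,"ay": 0,"az": 0,"hand": -0.15}
    - {"tx": -2,"ty": 0,"tz": 15,"ax": 0,"ay": 0,"az": 0,"hand": -0.15}
    - {"tx": 0,"ty": 0,"tz": 15,"ax": 0,"ay": 0,"az": 0,"hand": -0.15}
    - {"tx": 0,"ty": 0,"tz": 14,"ax": 0,"ay": 0,"az": 0,"hand": -0.15}
    - {"tx": 0,"ty": 0,"tz": 0,"ax": 0,"ay": 0,"az": 0,"hand": -0.15}

```text
clock: 8.03
tcp_pos: [0.5271, -0.1953, 0.1275]
orientation: [-3.055, -0.047, -0.7]
ft_force: [-0.2, 0.5, 0.6]
opening: 0.0503
grip_force: 0.0
```

```bash
python3 - <<'E'
from arc import *
where(); print(sensors.read_state()['ft_force'])
a=snap('side','s2.png')['frame'][210:285,290:390]
a=cv2.resize(a,None,fx=8,fy=8,interpolation=2); a=cv2.convertScaleAbs(a,alpha=1.8,beta=15)
cv2.imwrite('pics/c3.png',a)
E
```

```text
grasp chest [-0.0068 -0.1159  0.1446] lean 0.451 roll -0.001 yaw -0.004 clock 8.0333
[-0.2379655   0.54908341  0.56653673]
```

View pics/c3.png

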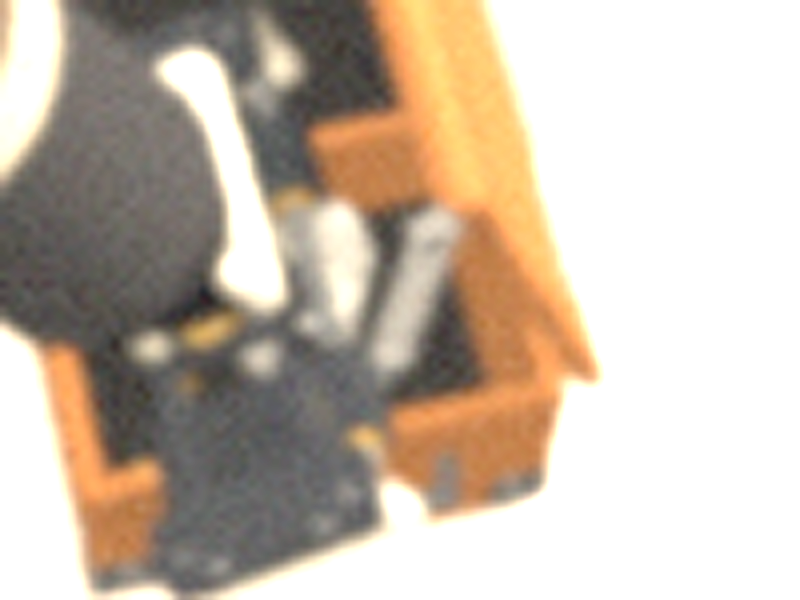

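The hand hides the tab, so I'll close and check for an opening of about 14 mm.

Call:
step_arm:
  moves:
    - {"tx": 0,"ty": 2,"tz": 0,"ax": 0,"ay": 0,"az": 0,"hand": 1}
    - {"tx": 0,"ty": 0,"tz": 0,"ax": 0,"ay": 0,"az": 0,"hand": 1}
    - {"tx": 0,"ty": 0,"tz": 0,"ax": 0,"ay": 0,"az": 0,"hand": 1}
    - {"tx": 0,"ty": 0,"tz": 0,"ax": 0,"ay": 0,"az": 0,"hand": 1}
    - {"tx": 0,"ty": 0,"tz": 0,"ax": 0,"ay": 0,"az": 0,"hand": 1}
    - {"tx": 0,"ty": 0,"tz": 0,"ax": 0,"ay": 0,"az": 0,"hand": 1}
    - {"tx": 0,"ty": 0,"tz": 0,"ax": 0,"ay": 0,"az": 0,"hand": 1}
    - {"tx": 0,"ty": 0,"tz": 0,"ax": 0,"ay": 0,"az": 0,"hand": 1}

```text
clock: 8.75
tcp_pos: [0.5279, -0.1958, 0.1294]
orientation: [-3.052, -0.048, -0.705]
ft_force: [-1.7, 19.5, 5.2]
opening: 0.0138
grip_force: 30.0
```

```bash
python3 - <<'E'
from arc import *
where(); print(sensors.read_state()['ft_force'])
R,p=cur(); g0=np.array([-.0068,-.118,.1446]); q=np.array([-.0485,-.118,.069])
d=g0-q; r0=np.hypot(d[0],d[2]); f0=np.arctan2(d[2],d[0]); print(r0,np.degrees(f0))
rows([(*pose(q+r0*np.array([np.cos(f0+.4*k/10),0,np.sin(f0+.4*k/10)]),.45+.028*k),1) for k in range(1,11)],hand=1,start=pose(g0,.45))
E
```

```text
grasp chest [-0.0061 -0.1165  0.1465] lean 0.454 roll 0.001 yaw -0.003 clock 8.75
[-1.69515156 19.4838656   5.16136416]
0.08633799858694896 61.11942912055288
[{"tx":-2,"ty":0,"tz":-3,"ax":0,"ay":1.5,"az":0,"hand":1},{"tx":-1,"ty":0,"tz":-3,"ax":0,"ay":1.5,"az":0,"hand":1},{"tx":-2,"ty":0,"tz":-2,"ax":0,"ay":2,"az":0,"hand":1},{"tx":-1,"ty":0,"tz":-3,"ax":0,"ay":1.5,"az":0,"hand":1},{"tx":-2,"ty":0,"tz":-3,"ax":0,"ay":1.5,"az":0,"hand":1},{"tx":-2,"ty":0,"tz":-2,"ax":0,"ay":1.5,"az":0,"hand":1},{"tx":-1,"ty":0,"tz":-3,"ax":0,"ay":1.5,"az":0,"hand":1},{"tx":-2,"ty":0,"tz":-3,"ax":0,"ay":2,"az":0,"hand":1},{"tx":-2,"ty":0,"tz":-2,"ax":0,"ay":1.5,"az":0,"hand":1},{"tx":-2,"ty":0,"tz":-3,"ax":0,"ay":1.5,"az":0,"hand":1}]
```

The opening is 13.8 mm, so the tab is pinched. Now I'll pull it along its arc.

Call:
step_arm:
  moves:
    - {"tx": -2,"ty": -1.5,"tz": -3,"ax": 0,"ay": 1.5,"az": 0,"hand": 1}
    - {"tx": -1,"ty": 0,"tz": -3,"ax": 0,"ay": 1.5,"az": 0,"hand": 1}
    - {"tx": -2,"ty": 0,"tz": -2,"ax": 0,"ay": 2,"az": 0,"hand": 1}
    - {"tx": -1,"ty": 0,"tz": -3,"ax": 0,"ay": 1.5,"az": 0,"hand": 1}
    - {"tx": -2,"ty": 0,"tz": -3,"ax": 0,"ay": 1.5,"az": 0,"hand": 1}

```text
clock: 9.17
tcp_pos: [0.5149, -0.1961, 0.1381]
orientation: [-2.994, -0.047, -0.92]
ft_force: [6.8, 5.2, -5.5]
opening: 0.0142
grip_force: 30.0
```

```bash
python3 - <<'E'
from arc import *
where()
E
```

```text
grasp chest [-0.0214 -0.1163  0.1538] lean 0.596 roll -0.002 yaw -0.003 clock 9.1667
```

Call:
step_arm:
  moves:
    - {"tx": -2,"ty": -0.3,"tz": -2,"ax": 0,"ay": 1.5,"az": 0,"hand": 1}
    - {"tx": -1,"ty": 0,"tz": -3,"ax": 0,"ay": 1.5,"az": 0,"hand": 1}
    - {"tx": -2,"ty": 0,"tz": -3,"ax": 0,"ay": 2,"az": 0,"hand": 1}
    - {"tx": -2,"ty": 0,"tz": -2,"ax": 0,"ay": 1.5,"az": 0,"hand": 1}

```text
clock: 9.5
tcp_pos: [0.504, -0.1964, 0.1429]
orientation: [-2.935, -0.048, -1.091]
ft_force: [5.1, -4.3, -4.4]
opening: 0.0139
grip_force: 30.0
```

```bash
python3 - <<'E'
from arc import *
where(); 
E
```

```text
grasp chest [-0.0341 -0.1161  0.1573] lean 0.712 roll -0.003 yaw -0.001 clock 9.5
```

Call:
step_arm:
  moves:
    - {"tx": -2,"ty": 0,"tz": -2.5,"ax": 0,"ay": 1.5,"az": 0,"hand": 1}
    - {"tx": 0,"ty": 0,"tz": 0,"ax": 0,"ay": 0,"az": 0,"hand": 1}

```text
clock: 9.67
tcp_pos: [0.5013, -0.1967, 0.1437]
orientation: [-2.919, -0.044, -1.13]
ft_force: [20.2, 13.7, -5.9]
opening: 0.0135
grip_force: 30.0
```

```bash
python3 - <<'E'
from arc import *
where(); 
E
```

```text
grasp chest [-0.0371 -0.1164  0.1577] lean 0.739 roll -0.003 yaw -0.004 clock 9.6667
```

The tab is at 82.7° on its arc and the force is rising, so it's at the stop. I'll nudge it once more, then release and back off.

Call:
step_arm:
  moves:
    - {"tx": -1,"ty": 0,"tz": -1,"ax": 0,"ay": 0.5,"az": 0,"hand": 1}
    - {"tx": 0,"ty": 0,"tz": 0,"ax": 0,"ay": 0,"az": 0,"hand": 1}
    - {"tx": 0.5,"ty": 0,"tz": 1,"ax": 0,"ay": 0,"az": 0,"hand": 1}
    - {"tx": 0,"ty": 0,"tz": 0,"ax": 0,"ay": 0,"az": 0,"hand": -0.15}
    - {"tx": 0,"ty": 0,"tz": 0,"ax": 0,"ay": 0,"az": 0,"hand": -0.15}
    - {"tx": 0,"ty": 0,"tz": 0,"ax": 0,"ay": 0,"az": 0,"hand": -0.15}
    - {"tx": 0,"ty": 0,"tz": -5,"ax": 0,"ay": 0,"az": 0,"hand": -0.15}
    - {"tx": 0,"ty": 0,"tz": -20,"ax": 0,"ay": 0,"az": 0,"hand": -0.15}
    - {"tx": 10,"ty": 0,"tz": -30,"ax": 0,"ay": -3,"az": 0,"hand": -0.15}
    - {"tx": 10,"ty": 0,"tz": -30,"ax": 0,"ay": -5,"az": 0,"hand": -0.15}

```text
clock: 10.5
tcp_pos: [0.4645, -0.1977, 0.1859]
orientation: [-2.951, -0.048, -1.015]
ft_force: [0.0, -1.0, -1.5]
opening: 0.0494
grip_force: 0.0
```

```bash
python3 - <<'E'
from arc import *
where(); print(sensors.read_state()['qpos'].round(2))
Rt,_=pose((0,0,0),0); tp=np.array([.481,.276,0]); up=pose((-.10,.05,.30),.2)
rows([(*up,7),(Rt,tp+[0,0,.20],10)],hand=-.4)
E
```

```text
grasp chest [-0.0728 -0.1164  0.2008] lean 0.663 roll 0.009 yaw -0.006 clock 10.5
[-0.11 -0.16 -0.76 -0.3  -0.33  1.96]
[{"tx":4,"ty":-24,"tz":-14,"ax":0,"ay":-4,"az":0,"hand":-0.4},{"tx":4,"ty":-24,"tz":-14,"ax":0,"ay":-3.5,"az":0,"hand":-0.4},{"tx":2,"ty":-24,"tz":-14,"ax":0,"ay":-4,"az":0,"hand":-0.4},{"tx":2,"ty":-24,"tz":-14,"ax":-0.5,"ay":-3.5,"az":0,"hand":-0.4},{"tx":0,"ty":-23,"tz":-14,"ax":0,"ay":-4,"az":0,"hand":-0.4},{"tx":0,"ty":-24,"tz":-15,"ax":0,"ay":-3.5,"az":0,"hand":-0.4},{"tx":-1,"ty":-24,"tz":-14,"ax":0,"ay":-4,"az":0,"hand":-0.4},{"tx":5,"ty":-31,"tz":9,"ax":0,"ay":-1,"az":0,"hand":-0.4},{"tx":5,"ty":-30,"tz":10,"ax":0,"ay":-1.5,"az":0,"hand":-0.4},{"tx":5,"ty":-31,"tz":9,"ax":0,"ay":-1,"az":0,"hand":-0.4}]
[{"tx":6,"ty":-31,"tz":9,"ax":0,"ay":-1,"az":0,"hand":-0.4},{"tx":6,"ty":-30,"tz":9,"ax":0,"ay":-1,"az":0,"hand":-0.4},{"tx":5,"ty":-31,"tz":8,"ax":0,"ay":-1.5,"az":0,"hand":-0.4},{"tx":6,"ty":-31,"tz":9,"ax":0,"ay":-1,"az":0,"hand":-0.4},{"tx":7,"ty":-30,"tz":9,"ax":0,"ay":-1,"az":0,"hand":-0.4},{"tx":6,"ty":-31,"tz":8,"ax":0,"ay":-1.5,"az":0,"hand":-0.4},{"tx":6,"ty":-30,"tz":8,"ax":0,"ay":-1,"az":0,"hand":-0.4}]
```

Call:
step_arm:
  moves:
    - {"tx": 4,"ty": -24,"tz": -14,"ax": 0,"ay": -4,"az": 0,"hand": -0.15}
    - {"tx": 4,"ty": -24,"tz": -14,"ax": 0,"ay": -3.5,"az": 0,"hand": -0.4}
    - {"tx": 2,"ty": -24,"tz": -14,"ax": 0,"ay": -4,"az": 0,"hand": -0.4}
    - {"tx": 2,"ty": -24,"tz": -14,"ax": -0.5,"ay": -3.5,"az": 0,"hand": -0.4}
    - {"tx": 0,"ty": -23,"tz": -14,"ax": 0,"ay": -4,"az": 0,"hand": -0.4}
    - {"tx": 0,"ty": -24,"tz": -15,"ax": 0,"ay": -3.5,"az": 0,"hand": -0.4}
    - {"tx": -1,"ty": -24,"tz": -14,"ax": 0,"ay": -4,"az": 0,"hand": -0.4}
    - {"tx": 5,"ty": -31,"tz": 9,"ax": 0,"ay": -1,"az": 0,"hand": -0.4}
    - {"tx": 5,"ty": -30,"tz": 10,"ax": 0,"ay": -1.5,"az": 0,"hand": -0.4}
    - {"tx": 5,"ty": -31,"tz": 9,"ax": 0,"ay": -1,"az": 0,"hand": -0.4}

```text
clock: 11.33
tcp_pos: [0.4422, 0.0433, 0.2466]
orientation: [-3.114, -0.06, -0.296]
ft_force: [1.2, -0.7, 0.4]
opening: 0.0614
grip_force: 0.0
```

Call:
step_arm:
  moves:
    - {"tx": 6,"ty": -31,"tz": 9,"ax": 0,"ay": -1,"az": 0,"hand": -0.4}
    - {"tx": 6,"ty": -30,"tz": 9,"ax": 0,"ay": -1,"az": 0,"hand": -0.4}
    - {"tx": 5,"ty": -31,"tz": 8,"ax": 0,"ay": -1.5,"az": 0,"hand": -0.4}
    - {"tx": 6,"ty": -31,"tz": 9,"ax": 0,"ay": -1,"az": 0,"hand": -0.4}
    - {"tx": 7,"ty": -30,"tz": 9,"ax": 0,"ay": -1,"az": 0,"hand": -0.4}
    - {"tx": 6,"ty": -31,"tz": 8,"ax": 0,"ay": -1.5,"az": 0,"hand": -0.4}
    - {"tx": 6,"ty": -30,"tz": 8,"ax": 0,"ay": -1,"az": 0,"hand": -0.4}
    - {"tx": 0,"ty": 0,"tz": 0,"ax": 0,"ay": 0,"az": 0,"hand": -0.4}

```text
clock: 12.0
tcp_pos: [0.4844, 0.2619, 0.1919]
orientation: [-3.132, -0.064, -0.075]
ft_force: [1.0, -0.3, 0.8]
opening: 0.0612
grip_force: 0.0
```

```bash
python3 - <<'E'
from arc import *
where(); print(cur()[1])
a=snap('side','s3.png')['frame'][130:290,270:400]; b=snap('top','t3.png')['frame'][200:290,200:290]
cv2.imwrite('pics/c4.png',np.hstack([cv2.resize(a,(455,560),interpolation=2),cv2.resize(b,(345,345),interpolation=2)] if 0 else [cv2.resize(cv2.convertScaleAbs(a,alpha=1.4),(455,560),interpolation=2),cv2.copyMakeBorder(cv2.resize(b,(340,340),interpolation=2),0,220,0,0,0)]))
Rt,_=pose((0,0,0),0); tp=np.array([.481,.276,0])
rows([(Rt,tp+[0,0,.12],5),(Rt,tp+[0,0,.046],6)],hand=-.4)
E
```

```text
grasp chest [-0.0264  0.3423  0.2109] lean 0.048 roll 0.007 yaw 0.006 clock 12.0
[0.48437934 0.26188811 0.1919056 ]
[{"tx":-1,"ty":-3,"tz":15,"ax":0,"ay":-0.5,"az":0,"hand":-0.4},{"tx":-1,"ty":-4,"tz":14,"ax":0,"ay":-0.5,"az":0,"hand":-0.4},{"tx":-1,"ty":-3,"tz":15,"ax":0,"ay":-0.5,"az":0,"hand":-0.4},{"tx":0,"ty":-4,"tz":14,"ax":-0.5,"ay":-0.5,"az":0,"hand":-0.4},{"tx":-1,"ty":-3,"tz":15,"ax":0,"ay":-1,"az":0.5,"hand":-0.4},{"tx":0,"ty":0,"tz":12,"ax":0,"ay":0,"az":0,"hand":-0.4},{"tx":0,"ty":0,"tz":13,"ax":0,"ay":0,"az":0,"hand":-0.4},{"tx":0,"ty":0,"tz":12,"ax":0,"ay":0,"az":0,"hand":-0.4},{"tx":0,"ty":0,"tz":12,"ax":0,"ay":0,"az":0,"hand":-0.4},{"tx":0,"ty":0,"tz":13,"ax":0,"ay":0,"az":0,"hand":-0.4}]
[{"tx":1,"ty":0,"tz":12,"ax":0,"ay":0,"az":0,"hand":-0.4}]
```

View pics/c4.png

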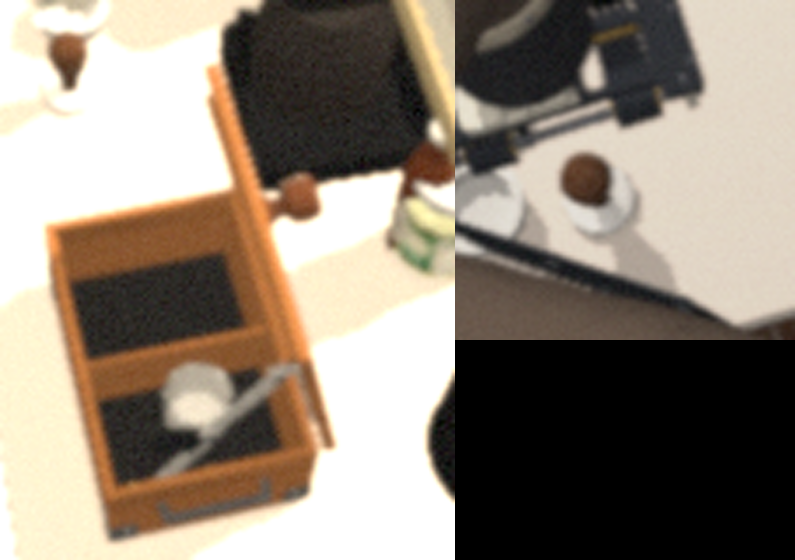

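The stay is straight and locked and the lid stands by itself. The tamper hasn't moved, so I'll descend on it.

Call:
step_arm:
  moves:
    - {"tx": -1,"ty": -3,"tz": 15,"ax": 0,"ay": -0.5,"az": 0,"hand": -0.4}
    - {"tx": -1,"ty": -4,"tz": 14,"ax": 0,"ay": -0.5,"az": 0,"hand": -0.4}
    - {"tx": -1,"ty": -3,"tz": 15,"ax": 0,"ay": -0.5,"az": 0,"hand": -0.4}
    - {"tx": 0,"ty": -4,"tz": 14,"ax": -0.5,"ay": -0.5,"az": 0,"hand": -0.4}
    - {"tx": 0,"ty": -3,"tz": 10,"ax": 0,"ay": -1,"az": 0.5,"hand": -0.4}
    - {"tx": 0,"ty": 0,"tz": 0,"ax": 0,"ay": 0,"az": 0,"hand": -0.4}

```text
clock: 12.6
tcp_pos: [0.4814, 0.2752, 0.1233]
orientation: [3.138, 0.046, -0.01]
ft_force: [-0.1, 0.3, 0.1]
opening: 0.0614
grip_force: 0.0
```

```bash
python3 - <<'E'
from arc import *
where(); print(cur()[1])
Rt,_=pose((0,0,0),0); tp=np.array([.482,.2755,0])
rows([(Rt,tp+[0,0,.045],7)],hand=-.4)
E
```

```text
grasp chest [-0.0279  0.3559  0.1423] lean -0.007 roll -0.003 yaw -0.005 clock 12.6
[0.48135847 0.27517722 0.12329811]
[{"tx":0,"ty":0,"tz":11,"ax":0,"ay":0,"az":0,"hand":-0.4},{"tx":0,"ty":0,"tz":11,"ax":0,"ay":0,"az":0,"hand":-0.4},{"tx":1,"ty":0,"tz":12,"ax":0,"ay":0,"az":0,"hand":-0.4},{"tx":0,"ty":0,"tz":11,"ax":0,"ay":0,"az":0,"hand":-0.4},{"tx":0,"ty":0,"tz":11,"ax":0,"ay":0.5,"az":0,"hand":-0.4},{"tx":0,"ty":0,"tz":11,"ax":0,"ay":0,"az":-0.5,"hand":-0.4},{"tx":0,"ty":-1,"tz":11,"ax":0,"ay":0,"az":0,"hand":-0.4}]
```

Call:
step_arm:
  moves:
    - {"tx": 0,"ty": 0,"tz": 11,"ax": 0,"ay": 0.4,"az": 0,"hand": -0.4}
    - {"tx": 0,"ty": 0,"tz": 11,"ax": 0,"ay": 0,"az": 0,"hand": -0.4}
    - {"tx": 1,"ty": 0,"tz": 12,"ax": 0,"ay": 0,"az": 0,"hand": -0.4}
    - {"tx": 0,"ty": 0,"tz": 11,"ax": 0,"ay": 0,"az": 0,"hand": -0.4}
    - {"tx": 0,"ty": 0,"tz": 11,"ax": 0,"ay": 0,"az": 0,"hand": -0.4}
    - {"tx": 0,"ty": 0,"tz": 11,"ax": 0,"ay": 0,"az": 0,"hand": -0.4}
    - {"tx": 0,"ty": -1,"tz": 11,"ax": 0,"ay": 0,"az": 0,"hand": -0.4}
    - {"tx": 0,"ty": 0,"tz": 0,"ax": 0,"ay": 0,"az": 0,"hand": 1}
    - {"tx": 0,"ty": 0,"tz": 0,"ax": 0,"ay": 0,"az": 0,"hand": 1}
    - {"tx": 0,"ty": 0,"tz": 0,"ax": 0,"ay": 0,"az": 0,"hand": 1}

```text
clock: 13.43
tcp_pos: [0.4836, 0.2769, 0.0486]
orientation: [3.141, 0.048, 0.008]
ft_force: [-0.3, -1.1, 1.1]
opening: 0.0467
grip_force: 0.0
```

Call:
step_arm:
  moves:
    - {"tx": 0,"ty": 0,"tz": 0,"ax": 0,"ay": 0,"az": 0,"hand": 1}
    - {"tx": 0,"ty": 0,"tz": 0,"ax": 0,"ay": 0,"az": 0,"hand": 1}
    - {"tx": 0,"ty": 0,"tz": 0,"ax": 0,"ay": 0,"az": 0,"hand": 1}

```text
clock: 13.68
tcp_pos: [0.4835, 0.2764, 0.0489]
orientation: [3.141, 0.048, 0.008]
ft_force: [-0.1, -3.7, 3.1]
opening: 0.0397
grip_force: 30.0
```

```bash
python3 - <<'E'
from arc import *
where(); R,p=cur(); print(p); s=sensors.read_state(); print(s['opening'],s['grip_force'],s['ft_force'],p[2])
E
```

```text
grasp chest [-0.0259  0.357   0.0679] lean 0.005 roll -0.0 yaw -0.004 clock 13.6833
[0.48351933 0.27638668 0.0489038 ]
0.03970430703047492 30.00050131813623 [-0.05173682 -3.66829904  3.08382949] 0.048903795257975224
```

The grip is a little above the handle's widest part, so I'll open, go 6 mm lower and grip again.

Call:
step_arm:
  moves:
    - {"tx": 0,"ty": 0,"tz": 0,"ax": 0,"ay": 0,"az": 0,"hand": -0.25}
    - {"tx": 0,"ty": 0,"tz": 0,"ax": 0,"ay": 0,"az": 0,"hand": -0.25}
    - {"tx": 0,"ty": 0,"tz": 7,"ax": 0,"ay": -0.2,"az": 0,"hand": -0.25}
    - {"tx": 0,"ty": 0,"tz": 0,"ax": 0,"ay": 0,"az": 0,"hand": 1}
    - {"tx": 0,"ty": 0,"tz": 0,"ax": 0,"ay": 0,"az": 0,"hand": 1}
    - {"tx": 0,"ty": 0,"tz": 0,"ax": 0,"ay": 0,"az": 0,"hand": 1}
    - {"tx": 0,"ty": 0,"tz": 0,"ax": 0,"ay": 0,"az": 0,"hand": 1}
    - {"tx": 0,"ty": 0,"tz": -4,"ax": 0,"ay": 0,"az": 0,"hand": 1}
    - {"tx": 0,"ty": 0,"tz": -6,"ax": 0,"ay": 0,"az": 0,"hand": 1}
    - {"tx": 0,"ty": 0,"tz": -10,"ax": 0,"ay": 0,"az": 0,"hand": 1}

```text
clock: 14.52
tcp_pos: [0.4826, 0.2761, 0.0608]
orientation: [3.14, 0.047, -0.001]
ft_force: [0.7, 0.1, -4.8]
opening: 0.04
grip_force: 30.0
```

```bash
python3 - <<'E'
from arc import *
where(); R,p=cur(); s=sensors.read_state(); print(p,s['opening'],s['grip_force'],s['ft_force'])
Rt,_=pose((0,0,0),0)
s=rows([(Rt,np.array([.484,.25,.23]),8)],hand=1); rows([(*pose((-.0185,.0645,.25),0),14)],hand=1,start=s)
E
```

```text
grasp chest [-0.0267  0.3568  0.0798] lean -0.0 roll -0.002 yaw -0.004 clock 14.5167
[0.48262819 0.27614577 0.06082768] 0.039969791331939925 29.999326664255932 [ 0.65505918  0.14329878 -4.84657572]
[{"tx":0,"ty":3,"tz":-21,"ax":0,"ay":0,"az":0,"hand":1},{"tx":0,"ty":4,"tz":-21,"ax":0,"ay":0,"az":0,"hand":1},{"tx":0,"ty":3,"tz":-21,"ax":0,"ay":0,"az":0,"hand":1},{"tx":0,"ty":3,"tz":-22,"ax":0,"ay":0,"az":0,"hand":1},{"tx":0,"ty":4,"tz":-21,"ax":0,"ay":0,"az":0,"hand":1},{"tx":0,"ty":3,"tz":-21,"ax":0,"ay":0,"az":0,"hand":1},{"tx":0,"ty":3,"tz":-21,"ax":0,"ay":0,"az":0,"hand":1},{"tx":1,"ty":3,"tz":-21,"ax":0,"ay":0,"az":-0.5,"hand":1}]
[{"tx":0,"ty":19,"tz":0,"ax":0,"ay":0,"az":0,"hand":1},{"tx":1,"ty":19,"tz":0,"ax":0,"ay":0,"az":0,"hand":1},{"tx":0,"ty":19,"tz":0,"ax":0,"ay":0,"az":0,"hand":1},{"tx":1,"ty":19,"tz":0,"ax":0,"ay":0,"az":0,"hand":1},{"tx":0,"ty":19,"tz":0,"ax":0,"ay":0,"az":0,"hand":1},{"tx":1,"ty":19,"tz":0,"ax":0,"ay":0,"az":0,"hand":1},{"tx":0,"ty":19,"tz":0,"ax":0,"ay":0,"az":0,"hand":1},{"tx":0,"ty":19,"tz":0,"ax":0,"ay":0,"az":0,"hand":1},{"tx":1,"ty":19,"tz":0,"ax":0,"ay":0,"az":0,"hand":1},{"tx":0,"ty":19,"tz":-1,"ax":0,"ay":0,"az":0,"hand":1}]
[{"tx":1,"ty":19,"tz":0,"ax":0,"ay":0,"az":0,"hand":1},{"tx":0,"ty":19,"tz":0,"ax":0,"ay":0,"az":0,"hand":1},{"tx":1,"ty":20,"tz":0,"ax":0,"ay":0,"az":0,"hand":1},{"tx":0,"ty":19,"tz":0,"ax":0,"ay":0,"az":0,"hand":1}]
```

The weight reads 4.8 N, so the tamper is held. Carrying it to the bay.

Call:
step_arm:
  moves:
    - {"tx": 0,"ty": 2,"tz": -21,"ax": 0,"ay": 0,"az": 0,"hand": 1}
    - {"tx": 0,"ty": 4,"tz": -21,"ax": 0,"ay": 0,"az": 0,"hand": 1}
    - {"tx": 0,"ty": 3,"tz": -21,"ax": 0,"ay": 0,"az": 0,"hand": 1}
    - {"tx": 0,"ty": 3,"tz": -22,"ax": 0,"ay": 0,"az": 0,"hand": 1}
    - {"tx": 0,"ty": 5,"tz": -21,"ax": 0,"ay": 0,"az": 0,"hand": 1}
    - {"tx": 0,"ty": 7,"tz": -21,"ax": 0,"ay": 0,"az": 0,"hand": 1}
    - {"tx": 0,"ty": 10,"tz": -21,"ax": 0,"ay": 0,"az": 0,"hand": 1}
    - {"tx": 1,"ty": 14,"tz": -21,"ax": 0,"ay": 0,"az": 0,"hand": 1}
    - {"tx": 0,"ty": 18,"tz": 0,"ax": 0,"ay": 0,"az": 0,"hand": 1}
    - {"tx": 1,"ty": 19,"tz": 0,"ax": 0,"ay": 0,"az": 0,"hand": 1}

```text
clock: 15.35
tcp_pos: [0.488, 0.1919, 0.2328]
orientation: [-3.139, -0.049, -0.007]
ft_force: [-0.2, 0.3, -5.8]
opening: 0.0394
grip_force: 30.0
```

Call:
step_arm:
  moves:
    - {"tx": 0,"ty": 19,"tz": 0,"ax": 0,"ay": 0,"az": 0,"hand": 1}
    - {"tx": 1,"ty": 19,"tz": 0,"ax": 0,"ay": 0,"az": 0,"hand": 1}
    - {"tx": 0,"ty": 19,"tz": 0,"ax": 0,"ay": 0,"az": 0,"hand": 1}
    - {"tx": 1,"ty": 19,"tz": 0,"ax": 0,"ay": 0,"az": 0,"hand": 1}
    - {"tx": 0,"ty": 19,"tz": 0,"ax": 0,"ay": 0,"az": 0,"hand": 1}
    - {"tx": 0,"ty": 19,"tz": 0,"ax": 0,"ay": 0,"az": 0,"hand": 1}
    - {"tx": 1,"ty": 19,"tz": 0,"ax": 0,"ay": 0,"az": 0,"hand": 1}
    - {"tx": 0,"ty": 19,"tz": 0,"ax": 0,"ay": 0,"az": 0,"hand": 1}
    - {"tx": 1,"ty": 19,"tz": 0,"ax": 0,"ay": 0,"az": 0,"hand": 1}
    - {"tx": 0,"ty": 18,"tz": 0,"ax": 0,"ay": 0,"az": 0,"hand": 1}

```text
clock: 16.18
tcp_pos: [0.4971, 0.0021, 0.2312]
orientation: [-3.141, -0.048, -0.003]
ft_force: [1.0, -0.5, -5.1]
opening: 0.0397
grip_force: 30.0
```

Call:
step_arm:
  moves:
    - {"tx": 0,"ty": 4,"tz": 0,"ax": 0,"ay": 0,"az": 0,"hand": 1}
    - {"tx": 0,"ty": 0,"tz": 0,"ax": 0,"ay": 0,"az": 0,"hand": 1}

```text
clock: 16.35
tcp_pos: [0.4972, -0.0019, 0.231]
orientation: [-3.141, -0.045, -0.003]
ft_force: [-0.4, 0.9, -5.5]
opening: 0.0395
grip_force: 30.0
```

```bash
python3 - <<'E'
from arc import *
where(); R,p=cur(); s=sensors.read_state(); print(p,s['opening'],s['ft_force'])
s=rows([(*pose((-.0185,.0645,.10),0),10)],hand=1)
E
```

```text
grasp chest [-0.0218  0.0784  0.25  ] lean 0.002 roll 0.0 yaw -0.006 clock 16.35
[ 0.49718818 -0.00190334  0.23097181] 0.03952058649276281 [-0.41768838  0.88999685 -5.52644793]
[{"tx":0,"ty":1,"tz":15,"ax":0,"ay":0,"az":0,"hand":1},{"tx":1,"ty":2,"tz":15,"ax":0,"ay":0,"az":0,"hand":1},{"tx":0,"ty":1,"tz":15,"ax":0,"ay":0,"az":0,"hand":1},{"tx":0,"ty":2,"tz":15,"ax":0,"ay":0,"az":0,"hand":1},{"tx":1,"ty":1,"tz":15,"ax":0,"ay":0,"az":0,"hand":1},{"tx":0,"ty":1,"tz":15,"ax":0,"ay":0,"az":0,"hand":1},{"tx":0,"ty":2,"tz":15,"ax":0,"ay":0,"az":0,"hand":1},{"tx":0,"ty":1,"tz":15,"ax":0,"ay":0,"az":-0.5,"hand":1},{"tx":1,"ty":1,"tz":15,"ax":0,"ay":0,"az":0,"hand":1},{"tx":0,"ty":2,"tz":15,"ax":0,"ay":0,"az":0,"hand":1}]
```

Call:
step_arm:
  moves:
    - {"tx": 1,"ty": 4,"tz": 12,"ax": 0,"ay": 0,"az": 0,"hand": 1}
    - {"tx": 1,"ty": 5,"tz": 15,"ax": 0,"ay": 0,"az": 0,"hand": 1}
    - {"tx": 1,"ty": 4,"tz": 15,"ax": 0,"ay": 0,"az": 0,"hand": 1}
    - {"tx": 0,"ty": 1,"tz": 15,"ax": 0,"ay": 0,"az": 0,"hand": 1}
    - {"tx": 0,"ty": 0,"tz": 15,"ax": 0,"ay": 0,"az": 0,"hand": 1}
    - {"tx": 0,"ty": 0,"tz": 15,"ax": 0,"ay": 0,"az": 0,"hand": 1}
    - {"tx": 0,"ty": 0,"tz": 15,"ax": 0,"ay": 0,"az": 0,"hand": 1}
    - {"tx": 0,"ty": 0,"tz": 15,"ax": 0,"ay": 0,"az": 0,"hand": 1}
    - {"tx": 0,"ty": 0,"tz": 15,"ax": 0,"ay": 0,"az": 0,"hand": 1}
    - {"tx": 0,"ty": 0,"tz": 15,"ax": 0,"ay": 0,"az": 0,"hand": 1}

```text
clock: 17.18
tcp_pos: [0.5015, -0.0139, 0.0832]
orientation: [-3.141, -0.049, -0.004]
ft_force: [0.3, -1.1, -5.2]
opening: 0.0395
grip_force: 30.0
```

Call:
step_arm:
  moves:
    - {"tx": 0,"ty": 0,"tz": 6,"ax": 0,"ay": 0,"az": 0,"hand": 1}
    - {"tx": 0,"ty": 0,"tz": 6,"ax": 0,"ay": 0,"az": 0,"hand": 1}
    - {"tx": 0,"ty": 0,"tz": 5,"ax": 0,"ay": 0,"az": 0,"hand": 1}
    - {"tx": 0,"ty": 0,"tz": 3,"ax": 0,"ay": 0,"az": 0,"hand": 1}
    - {"tx": 0,"ty": 0,"tz": 0,"ax": 0,"ay": 0,"az": 0,"hand": 1}
    - {"tx": 0,"ty": 0,"tz": 0,"ax": 0,"ay": 0,"az": 0,"hand": 1}

```text
clock: 17.68
tcp_pos: [0.5015, -0.0148, 0.0638]
orientation: [3.141, 0.048, 0.003]
ft_force: [0.1, 0.3, -4.5]
opening: 0.0397
grip_force: 30.0
```

```bash
python3 - <<'E'
from arc import *
where(); R,p=cur(); s=sensors.read_state(); print(p,s['opening'],s['ft_force'])
E
```

```text
grasp chest [-0.0179  0.0653  0.0828] lean 0.002 roll -0.0 yaw -0.004 clock 17.6833
[ 0.50146332 -0.01482955  0.06375723] 0.03973902246961777 [ 0.140116    0.2557639  -4.52537107]
```

Call:
step_arm:
  moves:
    - {"tx": 0,"ty": 0,"tz": 3,"ax": 0,"ay": 0,"az": 0,"hand": 1}
    - {"tx": 0,"ty": 0,"tz": 3,"ax": 0,"ay": 0,"az": 0,"hand": 1}
    - {"tx": 0,"ty": 0,"tz": 2,"ax": 0,"ay": 0,"az": 0,"hand": 1}
    - {"tx": 0,"ty": 0,"tz": 0,"ax": 0,"ay": 0,"az": 0,"hand": 1}
    - {"tx": 0,"ty": 0,"tz": 0,"ax": 0,"ay": 0,"az": 0,"hand": 1}

```text
clock: 18.1
tcp_pos: [0.5011, -0.015, 0.0552]
orientation: [3.141, 0.047, 0.001]
ft_force: [0.6, 0.2, -4.3]
opening: 0.0397
grip_force: 30.0
```

Call:
step_arm:
  moves:
    - {"tx": 0,"ty": 0,"tz": 1,"ax": 0,"ay": 0,"az": 0,"hand": 1}
    - {"tx": 0,"ty": 0,"tz": 0,"ax": 0,"ay": 0,"az": 0,"hand": 1}

```text
clock: 18.27
tcp_pos: [0.5012, -0.015, 0.0543]
orientation: [3.141, 0.047, 0.002]
ft_force: [0.2, 0.3, -5.2]
opening: 0.0395
grip_force: 30.0
```

Call:
step_arm:
  moves:
    - {"tx": 0,"ty": 0,"tz": 1,"ax": 0,"ay": 0,"az": 0,"hand": 1}
    - {"tx": 0,"ty": 0,"tz": 0,"ax": 0,"ay": 0,"az": 0,"hand": 1}

```text
clock: 18.43
tcp_pos: [0.5012, -0.015, 0.0533]
orientation: [3.141, 0.047, 0.002]
ft_force: [-0.2, 1.0, -5.1]
opening: 0.0398
grip_force: 30.0
```

Call:
step_arm:
  moves:
    - {"tx": 0,"ty": 0,"tz": 1,"ax": 0,"ay": 0,"az": 0,"hand": 1}
    - {"tx": 0,"ty": 0,"tz": 0,"ax": 0,"ay": 0,"az": 0,"hand": 1}

```text
clock: 18.6
tcp_pos: [0.5015, -0.015, 0.0529]
orientation: [3.141, 0.048, 0.003]
ft_force: [-2.6, -0.0, 1.2]
opening: 0.0395
grip_force: 30.0
```

Call:
step_arm:
  moves:
    - {"tx": 0,"ty": 0,"tz": 0.7,"ax": 0,"ay": 0,"az": 0,"hand": 1}
    - {"tx": 0,"ty": 0,"tz": 0,"ax": 0,"ay": 0,"az": 0,"hand": 1}

```text
clock: 18.77
tcp_pos: [0.5017, -0.0151, 0.0528]
orientation: [3.141, 0.048, 0.004]
ft_force: [-4.2, -1.2, 9.3]
opening: 0.0399
grip_force: 30.0
```

The tamper is on the bay floor. I'll open partway and rise straight up.

Call:
step_arm:
  moves:
    - {"tx": 0,"ty": 0,"tz": -0.5,"ax": 0,"ay": 0,"az": 0,"hand": 0}
    - {"tx": 0,"ty": 0,"tz": 0,"ax": 0,"ay": 0,"az": 0,"hand": -0.35}
    - {"tx": 0,"ty": 0,"tz": 0,"ax": 0,"ay": 0,"az": 0,"hand": -0.35}
    - {"tx": 0,"ty": 0,"tz": 0,"ax": 0,"ay": 0,"az": 0,"hand": -0.35}
    - {"tx": 0,"ty": 0,"tz": -5,"ax": 0,"ay": 0,"az": 0,"hand": -0.35}
    - {"tx": 0,"ty": 0,"tz": -15,"ax": 0,"ay": 0,"az": 0,"hand": -0.35}
    - {"tx": 0,"ty": 0,"tz": -25,"ax": 0,"ay": 0,"az": 0,"hand": -0.35}
    - {"tx": 0,"ty": 0,"tz": -35,"ax": 0,"ay": 0,"az": 0,"hand": -0.35}
    - {"tx": 0,"ty": 0,"tz": -35,"ax": 0,"ay": 0,"az": 0,"hand": -0.35}
    - {"tx": 0,"ty": 0,"tz": -35,"ax": 0,"ay": 0,"az": 0,"hand": -0.35}

```text
clock: 19.6
tcp_pos: [0.5007, -0.015, 0.2041]
orientation: [3.141, 0.048, 0.002]
ft_force: [0.6, -0.6, -0.9]
opening: 0.059
grip_force: 0.0
```

```bash
python3 - <<'E'
from arc import *
where(); R,p=cur(); s=sensors.read_state(); print(p,s['opening'],s['ft_force'])
s=rows([(*pose((-.10,-.1,.24),.6),9)],hand=-.15)
E
```

```text
grasp chest [-0.0187  0.0652  0.2231] lean 0.001 roll -0.0 yaw -0.004 clock 19.6
[ 0.50066897 -0.01500464  0.2041135 ] 0.059019694955693765 [ 0.58754887 -0.64646632 -0.90216436]
[{"tx":-8,"ty":18,"tz":-2,"ax":0,"ay":4,"az":0,"hand":-0.15},{"tx":-7,"ty":19,"tz":-3,"ax":0,"ay":3.5,"az":0,"hand":-0.15},{"tx":-8,"ty":18,"tz":-3,"ax":0,"ay":4,"az":0,"hand":-0.15},{"tx":-7,"ty":19,"tz":-4,"ax":0,"ay":3.5,"az":0,"hand":-0.15},{"tx":-7,"ty":18,"tz":-4,"ax":0,"ay":4,"az":0,"hand":-0.15},{"tx":-6,"ty":18,"tz":-5,"ax":0,"ay":4,"az":0,"hand":-0.15},{"tx":-7,"ty":19,"tz":-5,"ax":0,"ay":3.5,"az":0,"hand":-0.15},{"tx":-6,"ty":18,"tz":-5,"ax":0,"ay":4,"az":0,"hand":-0.15},{"tx":-5,"ty":18,"tz":-6,"ax":0,"ay":4,"az":0,"hand":-0.15}]
```

Call:
step_arm:
  moves:
    - {"tx": -8,"ty": 18,"tz": -2,"ax": 0,"ay": 4,"az": 0,"hand": -0.15}
    - {"tx": -7,"ty": 19,"tz": -3,"ax": 0,"ay": 3.5,"az": 0,"hand": -0.15}
    - {"tx": -8,"ty": 18,"tz": -3,"ax": 0,"ay": 4,"az": 0,"hand": -0.15}
    - {"tx": -7,"ty": 19,"tz": -4,"ax": 0,"ay": 3.5,"az": 0,"hand": -0.15}
    - {"tx": -7,"ty": 18,"tz": -4,"ax": 0,"ay": 4,"az": 0,"hand": -0.15}
    - {"tx": -6,"ty": 18,"tz": -5,"ax": 0,"ay": 4,"az": 0,"hand": -0.15}
    - {"tx": -7,"ty": 19,"tz": -5,"ax": 0,"ay": 3.5,"az": 0,"hand": -0.15}
    - {"tx": -6,"ty": 18,"tz": -5,"ax": 0,"ay": 4,"az": 0,"hand": -0.15}
    - {"tx": -5,"ty": 18,"tz": -6,"ax": 0,"ay": 4,"az": 0,"hand": -0.15}
    - {"tx": 0,"ty": 0,"tz": 0,"ax": 0,"ay": 0,"az": 0,"hand": -0.15}

```text
clock: 20.43
tcp_pos: [0.4332, -0.1838, 0.2216]
orientation: [-2.99, -0.042, -0.937]
ft_force: [-0.2, 0.2, -0.2]
opening: 0.0504
grip_force: 0.0
```

```bash
python3 - <<'E'
from arc import *
where()
a=snap('side','s4.png')['frame'][150:290,270:400]; b=snap('top','t4.png')['frame'][130:270,280:420]
f=lambda x:cv2.resize(cv2.convertScaleAbs(x,alpha=1.5,beta=10),(400,430),interpolation=2)
cv2.imwrite('pics/c5.png',np.hstack([f(a),f(b)]))
s=rows([(*pose((-.079,-.1165,.214),.65),4)],hand=-.15); rows([(*pose((-.037,-.1165,.1575),.65),5)],hand=-.15,start=s)
E
```

```text
grasp chest [-0.1028 -0.1012  0.2372] lean 0.607 roll -0.004 yaw -0.007 clock 20.4333
[{"tx":1,"ty":4,"tz":8,"ax":0,"ay":0.5,"az":0,"hand":-0.15},{"tx":1,"ty":4,"tz":8,"ax":0,"ay":1,"az":0,"hand":-0.15},{"tx":1,"ty":4,"tz":8,"ax":0,"ay":0.5,"az":0,"hand":-0.15},{"tx":1,"ty":4,"tz":8,"ax":0,"ay":0.5,"az":-0.5,"hand":-0.15}]
[{"tx":0,"ty":0,"tz":14,"ax":0,"ay":0,"az":0,"hand":-0.15},{"tx":0,"ty":0,"tz":14,"ax":0,"ay":0,"az":0,"hand":-0.15},{"tx":0,"ty":0,"tz":14,"ax":0,"ay":0,"az":0,"hand":-0.15},{"tx":-1,"ty":0,"tz":15,"ax":0,"ay":0,"az":0,"hand":-0.15},{"tx":0,"ty":0,"tz":14,"ax":0,"ay":0,"az":0,"hand":-0.15}]
```

View pics/c5.png

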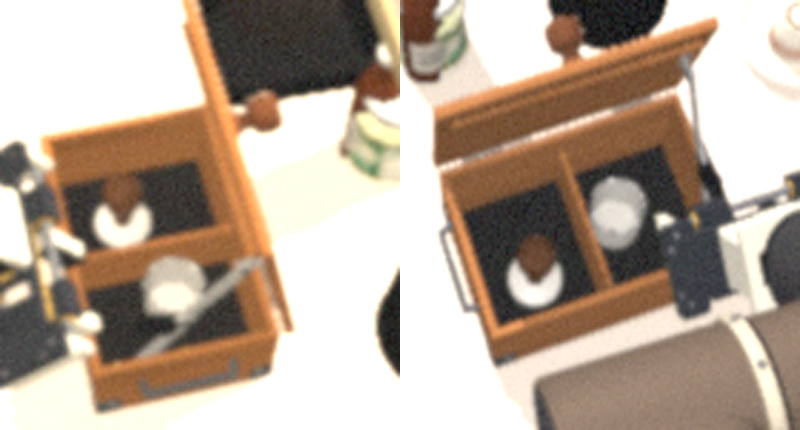

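The tamper stands upright in the left bay at (122,215) in the side panel and (537,270) in the top panel. The stay is still straight and the cup is in place. Now I'll pinch the tab again.

Call:
step_arm:
  moves:
    - {"tx": 1,"ty": 4,"tz": 8,"ax": 0,"ay": 0.5,"az": 0,"hand": -0.15}
    - {"tx": 1,"ty": 4,"tz": 8,"ax": 0,"ay": 1,"az": 0,"hand": -0.15}
    - {"tx": 1,"ty": 4,"tz": 8,"ax": 0,"ay": 0.5,"az": 0,"hand": -0.15}
    - {"tx": 1,"ty": 4,"tz": 8,"ax": 0,"ay": 0.5,"az": 0,"hand": -0.15}
    - {"tx": 0,"ty": 0,"tz": 14,"ax": 0,"ay": 0,"az": 0,"hand": -0.15}
    - {"tx": 0,"ty": 0,"tz": 14,"ax": 0,"ay": 0,"az": 0,"hand": -0.15}
    - {"tx": 0,"ty": 0,"tz": 14,"ax": 0,"ay": 0,"az": 0,"hand": -0.15}
    - {"tx": 0,"ty": 0,"tz": 12,"ax": 0,"ay": 0,"az": 0,"hand": -0.15}
    - {"tx": 0,"ty": 0,"tz": 0,"ax": 0,"ay": 0,"az": 0,"hand": -0.15}

```text
clock: 21.28
tcp_pos: [0.4925, -0.1954, 0.1536]
orientation: [-2.97, -0.047, -0.99]
ft_force: [1.7, -0.1, -0.3]
opening: 0.0506
grip_force: 0.0
```

```bash
python3 - <<'E'
from arc import *
where(); R,p=cur()
rows([(*pose((-.037,-.1165,.1575),.65),2)],hand=-.15)
E
```

```text
grasp chest [-0.0444 -0.1148  0.1688] lean 0.644 roll -0.001 yaw -0.003 clock 21.2833
[{"tx":0,"ty":1,"tz":7,"ax":0,"ay":0,"az":0,"hand":-0.15},{"tx":-1,"ty":1,"tz":7,"ax":0,"ay":0.5,"az":0,"hand":-0.15}]
```

Call:
step_arm:
  moves:
    - {"tx": 0,"ty": 1,"tz": 7,"ax": 0,"ay": 0,"az": 0,"hand": -0.15}
    - {"tx": 0,"ty": 1,"tz": 7,"ax": 0,"ay": 0,"az": 0,"hand": -0.15}
    - {"tx": 0,"ty": 0,"tz": 0,"ax": 0,"ay": 0,"az": 0,"hand": 1}
    - {"tx": 0,"ty": 0,"tz": 0,"ax": 0,"ay": 0,"az": 0,"hand": 1}
    - {"tx": 0,"ty": 0,"tz": 0,"ax": 0,"ay": 0,"az": 0,"hand": 1}
    - {"tx": 0,"ty": 0,"tz": 0,"ax": 0,"ay": 0,"az": 0,"hand": 1}
    - {"tx": 0,"ty": 0,"tz": 0,"ax": 0,"ay": 0,"az": 0,"hand": 1}
    - {"tx": 0,"ty": 0,"tz": 0,"ax": 0,"ay": 0,"az": 0,"hand": 1}
    - {"tx": 0,"ty": 0,"tz": 0,"ax": 0,"ay": 0,"az": 0,"hand": 1}

```text
clock: 22.03
tcp_pos: [0.4998, -0.1968, 0.1445]
orientation: [-2.968, -0.046, -0.995]
ft_force: [-1.0, 11.2, 3.9]
opening: 0.0141
grip_force: 30.0
```

```bash
python3 - <<'E'
from arc import *
where(); R,p=cur(); Rz=Ro.from_euler('z',P[2])
g0=Rz.inv().apply(p-.019*R[:,2]-np.r_[P[:2],0]); l0=.65
q=np.array([-.0485,g0[1],.069]); d=g0-q; r0=np.hypot(d[0],d[2]); f0=np.arctan2(d[2],d[0]); print(r0,np.degrees(f0))
rows([(*pose(q+r0*np.array([np.cos(f0-.035*k),0,np.sin(f0-.035*k)]),l0-.025*k),1) for k in range(1,11)],hand=1,start=pose(g0,l0))
E
```

```text
grasp chest [-0.0373 -0.1165  0.1597] lean 0.647 roll -0.001 yaw -0.004 clock 22.0333
0.09139480833892852 82.95671197396298
[{"tx":2,"ty":0,"tz":2,"ax":0,"ay":-1.5,"az":0,"hand":1},{"tx":2,"ty":0,"tz":3,"ax":0,"ay":-1.5,"az":0,"hand":1},{"tx":1,"ty":0,"tz":2,"ax":0,"ay":-1.5,"az":0,"hand":1},{"tx":2,"ty":0,"tz":2,"ax":0,"ay":-1,"az":0,"hand":1},{"tx":2,"ty":0,"tz":3,"ax":0,"ay":-1.5,"az":0,"hand":1},{"tx":1,"ty":0,"tz":2,"ax":0,"ay":-1.5,"az":0,"hand":1},{"tx":2,"ty":0,"tz":2,"ax":0,"ay":-1.5,"az":0,"hand":1},{"tx":2,"ty":0,"tz":3,"ax":0,"ay":-1.5,"az":0,"hand":1},{"tx":1,"ty":0,"tz":2,"ax":0,"ay":-1.5,"az":0,"hand":1},{"tx":2,"ty":0,"tz":3,"ax":0,"ay":-1.5,"az":0,"hand":1}]
```

The tab is pinched at 14.1 mm. Pushing it back along the arc.

Call:
step_arm:
  moves:
    - {"tx": 2,"ty": -0.7,"tz": 2,"ax": 0,"ay": -1.5,"az": 0,"hand": 1}
    - {"tx": 2,"ty": 0,"tz": 3,"ax": 0,"ay": -1.5,"az": 0,"hand": 1}
    - {"tx": 1,"ty": 0,"tz": 2,"ax": 0,"ay": -1.5,"az": 0,"hand": 1}
    - {"tx": 2,"ty": 0,"tz": 2,"ax": 0,"ay": -1,"az": 0,"hand": 1}
    - {"tx": 2,"ty": 0,"tz": 3,"ax": 0,"ay": -1.5,"az": 0,"hand": 1}

```text
clock: 22.45
tcp_pos: [0.5131, -0.1963, 0.1394]
orientation: [-3.027, -0.047, -0.81]
ft_force: [-5.3, 9.0, 5.9]
opening: 0.0137
grip_force: 30.0
```

```bash
python3 - <<'E'
from arc import *
where()
E
```

```text
grasp chest [-0.022  -0.1164  0.1559] lean 0.523 roll -0.002 yaw -0.003 clock 22.45
```

Call:
step_arm:
  moves:
    - {"tx": 1,"ty": 0,"tz": 2,"ax": 0,"ay": -1.5,"az": 0,"hand": 1}
    - {"tx": 2,"ty": 0,"tz": 2,"ax": 0,"ay": -1.5,"az": 0,"hand": 1}
    - {"tx": 2,"ty": 0,"tz": 3,"ax": 0,"ay": -1.5,"az": 0,"hand": 1}
    - {"tx": 1,"ty": 0,"tz": 2,"ax": 0,"ay": -1.5,"az": 0,"hand": 1}

```text
clock: 22.78
tcp_pos: [0.5225, -0.1959, 0.134]
orientation: [-3.067, -0.047, -0.649]
ft_force: [-5.8, 9.4, 5.4]
opening: 0.0136
grip_force: 30.0
```

```bash
python3 - <<'E'
from arc import *
where()
E
```

```text
grasp chest [-0.0108 -0.1163  0.1514] lean 0.417 roll -0.001 yaw -0.004 clock 22.7833
```

The tab is 27 mm back, so the stay is broken. I'll release, retreat and go for the knob.

Call:
step_arm:
  moves:
    - {"tx": 0,"ty": 0,"tz": 0,"ax": 0,"ay": 0,"az": 0,"hand": -0.15}
    - {"tx": 0,"ty": 0,"tz": 0,"ax": 0,"ay": 0,"az": 0,"hand": -0.15}
    - {"tx": 0,"ty": 0,"tz": 0,"ax": 0,"ay": 0,"az": 0,"hand": -0.15}
    - {"tx": -1,"ty": 0,"tz": -8,"ax": 0,"ay": 0,"az": 0,"hand": -0.15}
    - {"tx": -3,"ty": 0,"tz": -20,"ax": 0,"ay": 0,"az": 0,"hand": -0.15}
    - {"tx": -5,"ty": 0,"tz": -30,"ax": 0,"ay": 0,"az": 0,"hand": -0.15}
    - {"tx": -10,"ty": 0,"tz": -30,"ax": 0,"ay": 0,"az": 0,"hand": -0.15}
    - {"tx": 0,"ty": 0,"tz": 0,"ax": 0,"ay": 0,"az": 0,"hand": -1}

```text
clock: 23.45
tcp_pos: [0.4691, -0.1989, 0.2122]
orientation: [-3.065, -0.046, -0.665]
ft_force: [0.5, -1.1, -0.2]
opening: 0.0527
grip_force: 0.0
```

```bash
python3 - <<'E'
from arc import *
where(); print(knob(1.29))
s=rows([(*pose((-.06,0,.36),.5),7),(*pose((.032,0,.376),.5),4)])
E
```

```text
grasp chest [-0.0645 -0.1174  0.2295] lean 0.427 roll -0.003 yaw -0.004 clock 23.45
(np.float64(0.08433793062294731), 0, np.float64(0.2817822466639391))
[{"tx":8,"ty":-17,"tz":-17,"ax":0,"ay":0.5,"az":0,"hand":-1},{"tx":9,"ty":-17,"tz":-16,"ax":0,"ay":0.5,"az":0,"hand":-1},{"tx":9,"ty":-16,"tz":-17,"ax":0,"ay":1,"az":0,"hand":-1},{"tx":9,"ty":-17,"tz":-17,"ax":0,"ay":0.5,"az":0,"hand":-1},{"tx":9,"ty":-17,"tz":-16,"ax":0,"ay":0.5,"az":0,"hand":-1},{"tx":9,"ty":-17,"tz":-16,"ax":0,"ay":0.5,"az":0,"hand":-1},{"tx":10,"ty":-16,"tz":-16,"ax":0,"ay":0.5,"az":0,"hand":-1},{"tx":22,"ty":0,"tz":7,"ax":0,"ay":0,"az":0,"hand":-1},{"tx":22,"ty":0,"tz":8,"ax":0,"ay":0,"az":0,"hand":-1},{"tx":22,"ty":-1,"tz":7,"ax":0,"ay":0,"az":0,"hand":-1}]
[{"tx":22,"ty":0,"tz":7,"ax":0,"ay":0,"az":0,"hand":-1}]
```

Call:
step_arm:
  moves:
    - {"tx": 8,"ty": -17,"tz": -17,"ax": 0,"ay": 0.5,"az": 0,"hand": -1}
    - {"tx": 9,"ty": -17,"tz": -16,"ax": 0,"ay": 0.5,"az": 0,"hand": -1}
    - {"tx": 9,"ty": -16,"tz": -17,"ax": 0,"ay": 1,"az": 0,"hand": -1}
    - {"tx": 9,"ty": -17,"tz": -17,"ax": 0,"ay": 0.5,"az": 0,"hand": -1}
    - {"tx": 9,"ty": -17,"tz": -16,"ax": 0,"ay": 0.5,"az": 0,"hand": -1}
    - {"tx": 9,"ty": -17,"tz": -16,"ax": 0,"ay": 0.5,"az": 0,"hand": -1}
    - {"tx": 10,"ty": -16,"tz": -16,"ax": 0,"ay": 0.5,"az": 0,"hand": -1}
    - {"tx": 0,"ty": 0,"tz": 0,"ax": 0,"ay": 0,"az": 0,"hand": -1}

```text
clock: 24.12
tcp_pos: [0.4739, -0.0795, 0.3426]
orientation: [-3.036, -0.049, -0.772]
ft_force: [0.3, 0.2, 0.1]
opening: 0.0877
grip_force: 0.0
```

```bash
python3 - <<'E'
from arc import *
where()
s=rows([(*pose((.032,0,.378),.5),4)]);rows([(*pose((.084,0,.282),.5),7)],start=s)
E
```

```text
grasp chest [-0.0567  0.0016  0.3593] lean 0.498 roll -0.001 yaw -0.003 clock 24.1167
[{"tx":22,"ty":0,"tz":6,"ax":0,"ay":0,"az":0,"hand":-1},{"tx":21,"ty":1,"tz":7,"ax":0,"ay":0,"az":0,"hand":-1},{"tx":22,"ty":0,"tz":6,"ax":0,"ay":0,"az":0,"hand":-1},{"tx":22,"ty":0,"tz":7,"ax":0,"ay":0,"az":0,"hand":-1}]
[{"tx":0,"ty":0,"tz":16,"ax":0,"ay":0,"az":0,"hand":-1},{"tx":0,"ty":0,"tz":15,"ax":0,"ay":0,"az":0,"hand":-1},{"tx":0,"ty":0,"tz":16,"ax":0,"ay":0,"az":0,"hand":-1},{"tx":0,"ty":0,"tz":15,"ax":0,"ay":0,"az":0,"hand":-1},{"tx":0,"ty":0,"tz":16,"ax":0,"ay":0,"az":0,"hand":-1},{"tx":0,"ty":0,"tz":16,"ax":0,"ay":0,"az":0,"hand":-1},{"tx":0,"ty":0,"tz":15,"ax":0,"ay":0,"az":0,"hand":-1}]
```

Call:
step_arm:
  moves:
    - {"tx": 22,"ty": 0,"tz": 6,"ax": 0,"ay": 0,"az": 0,"hand": -1}
    - {"tx": 21,"ty": 0,"tz": 7,"ax": 0,"ay": 0,"az": 0,"hand": -1}
    - {"tx": 22,"ty": 0,"tz": 6,"ax": 0,"ay": 0,"az": 0,"hand": -1}
    - {"tx": 22,"ty": 0,"tz": 6,"ax": 0,"ay": 0,"az": 0,"hand": -1}
    - {"tx": 0,"ty": 0,"tz": 0,"ax": 0,"ay": 0,"az": 0,"hand": -1}

```text
clock: 24.53
tcp_pos: [0.5645, -0.0785, 0.357]
orientation: [-3.041, -0.046, -0.761]
ft_force: [-0.2, 0.5, 0.6]
opening: 0.0876
grip_force: 0.0
```

```bash
python3 - <<'E'
from arc import *
where()
rows([(*pose((.084,0.0015,.282),.5),7)])
E
```

```text
grasp chest [ 0.034  -0.0004  0.3738] lean 0.49 roll -0.003 yaw -0.004 clock 24.5333
[{"tx":0,"ty":0,"tz":15,"ax":0,"ay":0,"az":0,"hand":-1},{"tx":0,"ty":-1,"tz":15,"ax":0,"ay":0,"az":0,"hand":-1},{"tx":0,"ty":0,"tz":15,"ax":0,"ay":0,"az":0,"hand":-1},{"tx":1,"ty":0,"tz":15,"ax":0,"ay":0.5,"az":0,"hand":-1},{"tx":0,"ty":-1,"tz":15,"ax":0,"ay":0,"az":0,"hand":-1},{"tx":0,"ty":0,"tz":15,"ax":0,"ay":0,"az":0,"hand":-1},{"tx":0,"ty":0,"tz":15,"ax":0,"ay":0,"az":0,"hand":-1}]
```

Call:
step_arm:
  moves:
    - {"tx": 0,"ty": 0,"tz": 15,"ax": 0,"ay": 0,"az": 0,"hand": -1}
    - {"tx": 0,"ty": -1,"tz": 15,"ax": 0,"ay": 0,"az": 0,"hand": -1}
    - {"tx": 0,"ty": 0,"tz": 15,"ax": 0,"ay": 0,"az": 0,"hand": -1}
    - {"tx": 1,"ty": 0,"tz": 15,"ax": 0,"ay": 0.5,"az": 0,"hand": -1}
    - {"tx": 0,"ty": -1,"tz": 15,"ax": 0,"ay": 0,"az": 0,"hand": -1}
    - {"tx": 0,"ty": 0,"tz": 15,"ax": 0,"ay": 0,"az": 0,"hand": -1}
    - {"tx": 0,"ty": 0,"tz": 14,"ax": 0,"ay": 0,"az": 0,"hand": -1}
    - {"tx": 0,"ty": 0,"tz": 0,"ax": 0,"ay": 0,"az": 0,"hand": -1}

```text
clock: 25.2
tcp_pos: [0.6104, -0.0755, 0.2623]
orientation: [-3.039, -0.045, -0.767]
ft_force: [-0.1, -1.5, 0.1]
opening: 0.0876
grip_force: 0.0
```

```bash
python3 - <<'E'
from arc import *
where(); print(sensors.read_state()['ft_force'])
S=snap('side','s5.png'); 
rel=lambda l:proj(S,np.r_[P[:2],0]+Ro.from_euler('z',P[2]).apply(l))
a=S['frame'][150:260,300:410]
a=cv2.resize(a,(600,600),interpolation=2); a=cv2.convertScaleAbs(a,alpha=1.5,beta=10)
for th,c in ((1.25,(255,0,0)),(1.36,(0,0,255))):
    u=(rel(knob(th))-[300,150]+.5)*600/110; cv2.circle(a,tuple(int(v) for v in u),3,c,-1); print(th,u)
cv2.imwrite('pics/c6.png',a)
E
```

```text
grasp chest [0.0799 0.0009 0.279 ] lean 0.494 roll -0.003 yaw -0.005 clock 25.2
[-0.07683341 -1.49502507  0.09861133]
1.25 [273.03820546 212.72259441]
1.36 [310.19683077 204.96043559]
```

View pics/c6.png

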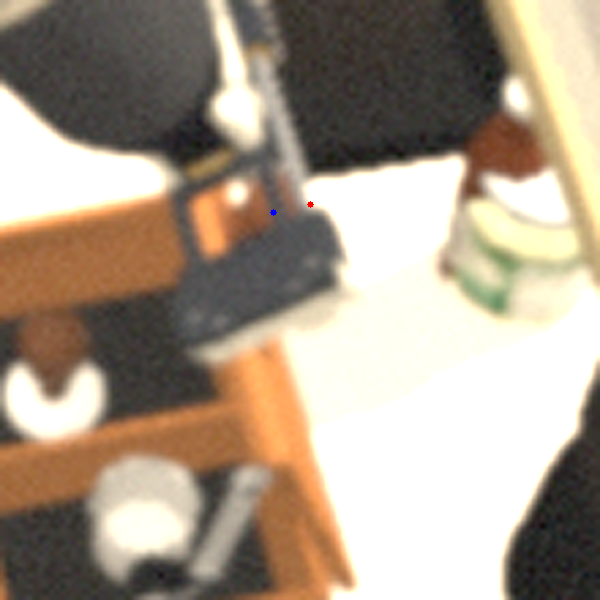

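The knob is between the fingers at (262,205), at a lid angle of about 1.25. I'll raise the hand 4.5 mm to match the first grasp, then close.

Call:
step_arm:
  moves:
    - {"tx": 1,"ty": 0,"tz": -4.5,"ax": 0,"ay": 0.4,"az": 0,"hand": -1}
    - {"tx": 0,"ty": 0,"tz": 0,"ax": 0,"ay": 0,"az": 0,"hand": 1}
    - {"tx": 0,"ty": 0,"tz": 0,"ax": 0,"ay": 0,"az": 0,"hand": 1}
    - {"tx": 0,"ty": 0,"tz": 0,"ax": 0,"ay": 0,"az": 0,"hand": 1}
    - {"tx": 0,"ty": 0,"tz": 0,"ax": 0,"ay": 0,"az": 0,"hand": 1}
    - {"tx": 0,"ty": 0,"tz": 0,"ax": 0,"ay": 0,"az": 0,"hand": 1}
    - {"tx": 0,"ty": 0,"tz": 0,"ax": 0,"ay": 0,"az": 0,"hand": 1}
    - {"tx": 0,"ty": 0,"tz": 0,"ax": 0,"ay": 0,"az": 0,"hand": 1}
    - {"tx": 0,"ty": 0,"tz": 0,"ax": 0,"ay": 0,"az": 0,"hand": 1}
    - {"tx": 0,"ty": 0,"tz": 0,"ax": 0,"ay": 0,"az": 0,"hand": 1}

```text
clock: 26.08
tcp_pos: [0.6105, -0.0748, 0.2699]
orientation: [-3.034, -0.046, -0.784]
ft_force: [-1.1, 1.2, 0.7]
opening: 0.0337
grip_force: 30.1
```

```bash
cat > down.py <<'E'
from arc import *
def down(n,dth,l1,hinge=(.0915,.1108)):
    R,p=cur(); Rz=Ro.from_euler('z',P[2]); g=Rz.inv().apply(p-.019*R[:,2]-np.r_[P[:2],0]); zc=Rz.inv().apply(R[:,2]); l0=np.arctan2(zc[0],-zc[2])
    d=g-[hinge[0],g[1],hinge[1]]; r=np.hypot(d[0],d[2]); f=np.arctan2(d[2],-d[0]); print('r',r.round(4),'theta',(f-np.arctan2(.041,.168)).round(3))
    return rows([(*pose((hinge[0]-r*np.cos(f-dth*k/n),g[1],hinge[1]+r*np.sin(f-dth*k/n)),l0+(l1-l0)*k/n),1) for k in range(1,n+1)],hand=1,start=pose(g,l0))
E
python3 - <<'E'
from down import *
where(); s=sensors.read_state(); print(s['opening'],s['grip_force'],s['ft_force'])
down(28,1.24,0)
E
```

```text
grasp chest [0.0798 0.0016 0.2865] lean 0.506 roll -0.002 yaw -0.004 clock 26.0833
0.033664253469955614 30.06748527288437 [-1.05340838  1.16998959  0.68512342]
r 0.1761 theta 1.265
[{"tx":-7,"ty":0,"tz":-3,"ax":0,"ay":-1,"az":0,"hand":1},{"tx":-8,"ty":0,"tz":-3,"ax":0,"ay":-1,"az":0,"hand":1},{"tx":-8,"ty":0,"tz":-2,"ax":0,"ay":-1,"az":0,"hand":1},{"tx":-8,"ty":0,"tz":-2,"ax":0,"ay":-1,"az":0,"hand":1},{"tx":-8,"ty":0,"tz":-1,"ax":0,"ay":-1,"az":0,"hand":1},{"tx":-8,"ty":0,"tz":-1,"ax":0,"ay":-1,"az":0,"hand":1},{"tx":-8,"ty":0,"tz":0,"ax":0,"ay":-1,"az":0,"hand":1},{"tx":-8,"ty":0,"tz":0,"ax":0,"ay":-1.5,"az":0,"hand":1},{"tx":-8,"ty":0,"tz":0,"ax":0,"ay":-1,"az":0,"hand":1},{"tx":-8,"ty":0,"tz":1,"ax":0,"ay":-1,"az":0,"hand":1}]
[{"tx":-8,"ty":0,"tz":2,"ax":0,"ay":-1,"az":0,"hand":1},{"tx":-8,"ty":0,"tz":2,"ax":0,"ay":-1,"az":0,"hand":1},{"tx":-8,"ty":0,"tz":3,"ax":0,"ay":-1,"az":0,"hand":1},{"tx":-8,"ty":0,"tz":3,"ax":0,"ay":-1,"az":0,"hand":1},{"tx":-7,"ty":0,"tz":3,"ax":0,"ay":-1,"az":0,"hand":1},{"tx":-7,"ty":0,"tz":4,"ax":0,"ay":-1,"az":0,"hand":1},{"tx":-7,"ty":0,"tz":4,"ax":0,"ay":-1,"az":0,"hand":1},{"tx":-6,"ty":0,"tz":5,"ax":0,"ay":-1,"az":0,"hand":1},{"tx":-7,"ty":0,"tz":5,"ax":0,"ay":-1,"az":0,"hand":1},{"tx":-6,"ty":0,"tz":5,"ax":0,"ay":-1,"az":0,"hand":1}]
[{"tx":-5,"ty":0,"tz":6,"ax":0,"ay":-1,"az":0,"hand":1},{"tx":-6,"ty":0,"tz":6,"ax":0,"ay":-1.5,"az":0,"hand":1},{"tx":-4,"ty":0,"tz":7,"ax":0,"ay":-1,"az":0,"hand":1},{"tx":-5,"ty":0,"tz":6,"ax":0,"ay":-1,"az":0,"hand":1},{"tx":-4,"ty":0,"tz":7,"ax":0,"ay":-1,"az":0,"hand":1},{"tx":-3,"ty":0,"tz":7,"ax":0,"ay":-1,"az":0,"hand":1},{"tx":-4,"ty":0,"tz":7,"ax":0,"ay":-1,"az":0,"hand":1},{"tx":-2,"ty":0,"tz":8,"ax":0,"ay":-1,"az":0,"hand":1}]
```

Call:
step_arm:
  moves:
    - {"tx": -7,"ty": 0,"tz": -3,"ax": 0,"ay": -1,"az": 0,"hand": 1}
    - {"tx": -8,"ty": 0,"tz": -3,"ax": 0,"ay": -1,"az": 0,"hand": 1}
    - {"tx": -8,"ty": 0,"tz": -2,"ax": 0,"ay": -1,"az": 0,"hand": 1}
    - {"tx": -8,"ty": 0,"tz": -2,"ax": 0,"ay": -1,"az": 0,"hand": 1}
    - {"tx": -8,"ty": 0,"tz": -1,"ax": 0,"ay": -1,"az": 0,"hand": 1}
    - {"tx": -8,"ty": 0,"tz": -1,"ax": 0,"ay": -1,"az": 0,"hand": 1}

```text
clock: 26.58
tcp_pos: [0.5625, -0.0766, 0.2601]
orientation: [-3.073, -0.047, -0.624]
ft_force: [2.1, -3.0, 0.9]
opening: 0.0341
grip_force: 30.0
```

```bash
python3 - <<'E'
from down import *
where(); down(1,.01,.4)
E
```

```text
grasp chest [0.0336 0.0016 0.2776] lean 0.4 roll -0.002 yaw -0.004 clock 26.5833
r 0.1766 theta 0.997
[{"tx":-2,"ty":0,"tz":0,"ax":0,"ay":0,"az":0,"hand":1}]
```

Call:
step_arm:
  moves:
    - {"tx": -8,"ty": 0,"tz": 0,"ax": 0,"ay": -1,"az": 0,"hand": 1}
    - {"tx": -8,"ty": 0,"tz": 0,"ax": 0,"ay": -1.5,"az": 0,"hand": 1}
    - {"tx": -8,"ty": 0,"tz": 0,"ax": 0,"ay": -1,"az": 0,"hand": 1}
    - {"tx": -8,"ty": 0,"tz": 1,"ax": 0,"ay": -1,"az": 0,"hand": 1}
    - {"tx": -8,"ty": 0,"tz": 2,"ax": 0,"ay": -1,"az": 0,"hand": 1}

```text
clock: 27.0
tcp_pos: [0.5254, -0.0779, 0.2425]
orientation: [-3.102, -0.047, -0.473]
ft_force: [-1.1, -5.4, 3.8]
opening: 0.034
grip_force: 30.0
```

```bash
python3 - <<'E'
from down import *
where(); down(1,.01,.3)
E
```

```text
grasp chest [-0.0018  0.0015  0.2606] lean 0.303 roll -0.002 yaw -0.004 clock 27.0
r 0.1765 theta 0.774
[{"tx":-2,"ty":0,"tz":0,"ax":0,"ay":0,"az":0,"hand":1}]
```

Call:
step_arm:
  moves:
    - {"tx": -8,"ty": 0.2,"tz": 2,"ax": 0,"ay": -1,"az": 0,"hand": 1}
    - {"tx": -8,"ty": 0,"tz": 2.5,"ax": 0,"ay": -1,"az": 0,"hand": 1}
    - {"tx": -7,"ty": 0,"tz": 3,"ax": 0,"ay": -1,"az": 0,"hand": 1}
    - {"tx": -7,"ty": 0,"tz": 3,"ax": 0,"ay": -1,"az": 0,"hand": 1}
    - {"tx": -7,"ty": 0,"tz": 4,"ax": 0,"ay": -1,"az": 0,"hand": 1}

```text
clock: 27.42
tcp_pos: [0.4936, -0.0791, 0.2181]
orientation: [-3.121, -0.047, -0.337]
ft_force: [2.1, -6.6, -1.0]
opening: 0.0336
grip_force: 30.0
```

```bash
python3 - <<'E'
from down import *
where(); down(12,.54,0)
E
```

```text
grasp chest [-0.032   0.0014  0.2367] lean 0.215 roll -0.002 yaw -0.004 clock 27.4167
r 0.1764 theta 0.556
[{"tx":-7,"ty":0,"tz":4,"ax":0,"ay":-1,"az":0,"hand":1},{"tx":-7,"ty":0,"tz":5,"ax":0,"ay":-1,"az":0,"hand":1},{"tx":-6,"ty":0,"tz":5,"ax":0,"ay":-1,"az":0,"hand":1},{"tx":-6,"ty":0,"tz":6,"ax":0,"ay":-1,"az":0,"hand":1},{"tx":-6,"ty":0,"tz":6,"ax":0,"ay":-1,"az":0,"hand":1},{"tx":-5,"ty":0,"tz":6,"ax":0,"ay":-1,"az":0,"hand":1},{"tx":-5,"ty":0,"tz":6,"ax":0,"ay":-1,"az":0,"hand":1},{"tx":-4,"ty":0,"tz":7,"ax":0,"ay":-1,"az":0,"hand":1},{"tx":-4,"ty":0,"tz":7,"ax":0,"ay":-1,"az":0,"hand":1},{"tx":-4,"ty":0,"tz":7,"ax":0,"ay":-1.5,"az":0,"hand":1}]
[{"tx":-3,"ty":0,"tz":8,"ax":0,"ay":-1,"az":0,"hand":1},{"tx":-3,"ty":0,"tz":7,"ax":0,"ay":-1,"az":0,"hand":1}]
```

Call:
step_arm:
  moves:
    - {"tx": -7,"ty": 0.3,"tz": 4,"ax": 0,"ay": -1,"az": 0,"hand": 1}
    - {"tx": -7,"ty": 0,"tz": 5,"ax": 0,"ay": -1,"az": 0,"hand": 1}
    - {"tx": -6,"ty": 0,"tz": 5,"ax": 0,"ay": -1,"az": 0,"hand": 1}
    - {"tx": -6,"ty": 0,"tz": 6,"ax": 0,"ay": -1,"az": 0,"hand": 1}
    - {"tx": -6,"ty": 0,"tz": 6,"ax": 0,"ay": -1,"az": 0,"hand": 1}
    - {"tx": -5,"ty": 0,"tz": 6,"ax": 0,"ay": -1,"az": 0,"hand": 1}

```text
clock: 27.92
tcp_pos: [0.4628, -0.0803, 0.18]
orientation: [-3.136, -0.048, -0.173]
ft_force: [2.8, -6.9, -1.7]
opening: 0.034
grip_force: 30.0
```

```bash
python3 - <<'E'
from down import *
where(); down(8,.26,0)
E
```

```text
grasp chest [-0.0609  0.0013  0.1989] lean 0.111 roll -0.001 yaw -0.004 clock 27.9167
r 0.176 theta 0.285
[{"tx":-4,"ty":0,"tz":5,"ax":0,"ay":-1,"az":0,"hand":1},{"tx":-3,"ty":0,"tz":4,"ax":0,"ay":-0.5,"az":0,"hand":1},{"tx":-3,"ty":0,"tz":5,"ax":0,"ay":-1,"az":0,"hand":1},{"tx":-3,"ty":0,"tz":5,"ax":0,"ay":-0.5,"az":0,"hand":1},{"tx":-3,"ty":0,"tz":6,"ax":0,"ay":-1,"az":0,"hand":1},{"tx":-2,"ty":0,"tz":5,"ax":0,"ay":-0.5,"az":0,"hand":1},{"tx":-2,"ty":0,"tz":5,"ax":0,"ay":-1,"az":0,"hand":1},{"tx":-2,"ty":0,"tz":6,"ax":0,"ay":-1,"az":0,"hand":1}]
```

Call:
step_arm:
  moves:
    - {"tx": -4,"ty": 0.2,"tz": 5,"ax": 0,"ay": -1,"az": 0,"hand": 1}
    - {"tx": -3,"ty": 0,"tz": 4,"ax": 0,"ay": -0.5,"az": 0,"hand": 1}
    - {"tx": -3,"ty": 0,"tz": 5,"ax": 0,"ay": -1,"az": 0,"hand": 1}
    - {"tx": -3,"ty": 0,"tz": 5,"ax": 0,"ay": -0.5,"az": 0,"hand": 1}
    - {"tx": -3,"ty": 0,"tz": 6,"ax": 0,"ay": -1,"az": 0,"hand": 1}
    - {"tx": -2,"ty": 0,"tz": 5,"ax": 0,"ay": -0.5,"az": 0,"hand": 1}
    - {"tx": 0,"ty": 0,"tz": 0,"ax": 0,"ay": 0,"az": 0,"hand": 1}

```text
clock: 28.5
tcp_pos: [0.4472, -0.0809, 0.1479]
orientation: [3.14, 0.047, 0.049]
ft_force: [4.1, -4.9, -5.7]
opening: 0.0339
grip_force: 30.0
```

```bash
python3 - <<'E'
from down import *
where(); down(6,.08,0)
E
```

```text
grasp chest [-0.075   0.0012  0.1669] lean 0.031 roll -0.001 yaw -0.004 clock 28.5
r 0.1757 theta 0.086
[{"tx":-1,"ty":0,"tz":2,"ax":0,"ay":-0.5,"az":0,"hand":1},{"tx":-1,"ty":0,"tz":2,"ax":0,"ay":0,"az":0,"hand":1},{"tx":-1,"ty":0,"tz":3,"ax":0,"ay":-0.5,"az":0,"hand":1},{"tx":0,"ty":0,"tz":2,"ax":0,"ay":0,"az":0,"hand":1},{"tx":-1,"ty":0,"tz":2,"ax":0,"ay":-0.5,"az":0,"hand":1},{"tx":-1,"ty":0,"tz":2,"ax":0,"ay":-0.5,"az":0,"hand":1}]
```

Call:
step_arm:
  moves:
    - {"tx": -1,"ty": 0.2,"tz": 2,"ax": 0,"ay": -0.5,"az": 0,"hand": 1}
    - {"tx": -1,"ty": 0,"tz": 2,"ax": 0,"ay": 0,"az": 0,"hand": 1}
    - {"tx": -1,"ty": 0,"tz": 3,"ax": 0,"ay": -0.5,"az": 0,"hand": 1}
    - {"tx": 0,"ty": 0,"tz": 2,"ax": 0,"ay": 0,"az": 0,"hand": 1}
    - {"tx": 0,"ty": 0,"tz": 0,"ax": 0,"ay": 0,"az": 0,"hand": 1}

```text
clock: 28.92
tcp_pos: [0.4444, -0.081, 0.1393]
orientation: [3.141, 0.047, 0.023]
ft_force: [2.9, -5.0, -5.0]
opening: 0.0337
grip_force: 30.0
```

Call:
step_arm:
  moves:
    - {"tx": -0.5,"ty": 0,"tz": 1.5,"ax": 0,"ay": -0.5,"az": 0,"hand": 1}
    - {"tx": 0,"ty": 0,"tz": 0,"ax": 0,"ay": 0,"az": 0,"hand": 1}

```text
clock: 29.08
tcp_pos: [0.444, -0.081, 0.1382]
orientation: [3.141, 0.047, 0.009]
ft_force: [0.6, -5.0, -3.5]
opening: 0.0339
grip_force: 30.0
```

Call:
step_arm:
  moves:
    - {"tx": 0,"ty": 0,"tz": 1,"ax": 0,"ay": 0,"az": 0,"hand": 1}
    - {"tx": 0,"ty": 0,"tz": 0,"ax": 0,"ay": 0,"az": 0,"hand": 1}

```text
clock: 29.25
tcp_pos: [0.4438, -0.081, 0.1373]
orientation: [3.141, 0.047, 0.01]
ft_force: [-0.4, -4.7, -2.7]
opening: 0.0338
grip_force: 30.0
```

Call:
step_arm:
  moves:
    - {"tx": 0,"ty": 0,"tz": 1,"ax": 0,"ay": 0,"az": 0,"hand": 1}
    - {"tx": 0,"ty": 0,"tz": 0,"ax": 0,"ay": 0,"az": 0,"hand": 1}

```text
clock: 29.42
tcp_pos: [0.4437, -0.081, 0.1368]
orientation: [3.141, 0.047, 0.01]
ft_force: [-4.7, -4.5, 3.0]
opening: 0.0336
grip_force: 30.0
```

Call:
step_arm:
  moves:
    - {"tx": 0,"ty": 0,"tz": 1,"ax": 0,"ay": 0,"az": 0,"hand": 1}
    - {"tx": 0,"ty": 0,"tz": 0,"ax": 0,"ay": 0,"az": 0,"hand": 1}

```text
clock: 29.58
tcp_pos: [0.4438, -0.081, 0.1367]
orientation: [3.141, 0.048, 0.01]
ft_force: [-8.5, -1.6, 13.1]
opening: 0.0339
grip_force: 30.0
```

The lid rests on the rim. I'll release, rise clear, and compare the frame numerically with the initial one.

Call:
step_arm:
  moves:
    - {"tx": 0,"ty": 0,"tz": -0.5,"ax": 0,"ay": 0,"az": 0,"hand": -0.5}
    - {"tx": 0,"ty": 0,"tz": 0,"ax": 0,"ay": 0,"az": 0,"hand": -1}
    - {"tx": 0,"ty": 0,"tz": 0,"ax": 0,"ay": 0,"az": 0,"hand": -1}
    - {"tx": 0,"ty": 0,"tz": -5,"ax": 0,"ay": 0,"az": 0,"hand": -1}
    - {"tx": 0,"ty": 0,"tz": -20,"ax": 0,"ay": 0,"az": 0,"hand": -1}
    - {"tx": 0,"ty": 0,"tz": -35,"ax": 0,"ay": 0,"az": 0,"hand": -1}
    - {"tx": 0,"ty": 0,"tz": -35,"ax": 0,"ay": 0,"az": 0,"hand": -1}
    - {"tx": -35,"ty": -20,"tz": -10,"ax": 0,"ay": 0,"az": 0,"hand": -1}
    - {"tx": 0,"ty": -38,"tz": 0,"ax": 0,"ay": 0,"az": 0,"hand": -1}
    - {"tx": 0,"ty": -38,"tz": 0,"ax": 0,"ay": 0,"az": 0,"hand": -1}

```text
clock: 30.42
tcp_pos: [0.4057, 0.0147, 0.243]
orientation: [-3.139, -0.043, -0.019]
ft_force: [1.6, 0.1, -0.8]
opening: 0.087
grip_force: 0.0
```

Call:
step_arm:
  moves:
    - {"tx": 0,"ty": -38,"tz": 0,"ax": 0,"ay": 0,"az": 0,"hand": -1}
    - {"tx": 0,"ty": -38,"tz": 0,"ax": 0,"ay": 0,"az": 0,"hand": -1}
    - {"tx": 0,"ty": -38,"tz": 0,"ax": 0,"ay": 0,"az": 0,"hand": -1}
    - {"tx": 0,"ty": -38,"tz": 0,"ax": 0,"ay": 0,"az": 0,"hand": -1}
    - {"tx": 0,"ty": -20,"tz": 0,"ax": 0,"ay": 0,"az": 0,"hand": -1}
    - {"tx": 0,"ty": 0,"tz": 0,"ax": 0,"ay": 0,"az": 0,"hand": -1}

```text
clock: 30.92
tcp_pos: [0.4011, 0.1899, 0.2413]
orientation: [-3.14, -0.053, -0.014]
ft_force: [0.6, -0.5, 0.2]
opening: 0.0878
grip_force: 0.0
```

```bash
python3 - <<'E'
from h import *
S=snap('side','s6.png')['frame']; A=cv2.imread('pics/side0.png')
g=lambda x:cv2.cvtColor(x,cv2.COLOR_BGR2GRAY).astype(np.float32)
sl=np.s_[175:285,275:375]
print('shift',cv2.phaseCorrelate(g(A)[sl],g(S)[sl]),'mean diff',np.abs(g(A)-g(S))[sl].mean())
for n,(u,v) in dict(knob=(294,223),frontR=(302,271),shaker=(331,347)).items():
    w=np.s_[v-14:v+14,u-14:u+14]; print(n,cv2.phaseCorrelate(g(A)[w],g(S)[w]),np.abs(g(A)-g(S))[w].mean())
s=sensors.read_state(); print(s['tcp_pos'],s['ft_force'],s['clock'])
E
```

```text
shift ((-0.0043574654705267335, 0.016417226223808257), 0.99367085425059) mean diff 2.4285455
knob ((-0.05405726703754965, -0.011520061765576628), 0.9669923910829756) 2.4107144
frontR ((-0.044072867442706, 0.012470054075727433), 0.9711761850780911) 2.5318878
shaker ((0.03692985034759566, 0.02148522218461224), 0.9953232759899563) 2.492347
[0.40080729 0.18814893 0.24107283] [ 0.0157132  -0.6620266  -1.03056295] 30.9667
```

The lid and knob are within 0.06 px of the initial frame, so the lid is fully shut, and the shaker hasn't moved.

```bash
python3 -c "
from plant import r
print(r.hand_in())"
```

```text
the job is handed in; nothing more can be done
None
```

The job is handed in at about 31 s: the tamper was last seen upright in the left bay with the cup in place, the lid is fully shut again after a gentle lowering, and the arm is clear. I checked the shaker against its starting picture but not the pitcher or portafilter, and no verdict came back.

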